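Clear the puck game and shut its clear cover

TASK

Put the little puck game away: lift its clear hinged cover gently up onto its stop, then take the wooden scraper block by its slanting handle and with it push all five steel pucks off the board into the sunk gutter at the hinge end, without touching the pucks with the fingers. Stand the scraper back in the middle of the round cork trivet and let go of it, then lower the cover gently until it is fully shut, without letting it drop. Leave the jar candle, the bottle and the remote control where they are.

Things in the scene. Friction and masses are not known exactly. Their poses are not given: they have to be found in the camera images.
- case: Fixed wooden puck game, mm: 230 long (x, from the open front on the right to the hinge end on the left as the robot sees it), 166 wide, 70 high; origin: centre of underside. Board top 45 up, x -115 to 40, 150 wide between side rails 8 thick, 70 high; no front wall. Gutter x 40 to 105, 150 wide, floor 10 up; far wall 10 thick, 70 high.
- gutter (a point): Centre of the gutter's floor: 72.5 ahead of the case's origin along its x, 10 up. Axes as the case.
- lid (a joint): Cover angle: 0 shut on the rails, 1.05 rad open at its hard stop, where it still leans over the gutter and most of the board: work there with the gripper tilted back towards the open front. About 300 g, friction hinge 0.25 N m: it stays by itself at the stop, but below about 55 degrees it may fall and slam.
- lid_hinge (a point): Middle of the cover's hinge axis (along y): 115 mm ahead of the case's origin, 70.5 up. Axes turn with the cover; when shut they are those of the case.
- lid_tab (a point): Grip point of the cover's wooden tab, 258 mm from the hinge, 5 above the cover's underside. Cover: clear panel in a 7 mm aluminium frame, 230 long x 166 wide; tab 26 wide (y), 10 thick, 46 beyond the middle of the front edge; this point is 28 beyond that edge. Pinched across its width the tab can pivot in the fingers. Axes turn with the cover, x from tab to hinge.
- scraper: Loose wooden block, about 250 g: bar 36 (x) x 130 (y) x 24 mm high; from the middle of its top a handle 26 wide (y), 18 thick, 75 long leans back 35 degrees from vertical towards the block's -x (end 88 up). Origin: centre of underside, z up. Its +x side is the pushing face. Starts on the trivet, handle leaning roughly to the robot's right (-y).
- scraper_grip (a point): Grip point in the handle, on its axis, 42 along it from the bar's top: 24 behind (-x) and 56 above the scraper's origin. Axes as the scraper (not tilted).
- trivet: Fixed round cork trivet, 190 diameter, 6 thick, origin at the centre of its underside on the table. It lies to the left (hinge side) or the right of the game; on the left, the open cover, its tab then 315 above the table, stands between it and the board.
- puck1: Loose steel puck, 26 diameter x 6 high, 20 g, lying flat on the board under the shut cover; all five are alike. Origin: centre of its underside.
- puck2: Loose steel puck, 26 diameter x 6 high, 20 g, lying flat on the board under the shut cover; all five are alike. Origin: centre of its underside.
- puck3: Loose steel puck, 26 diameter x 6 high, 20 g, lying flat on the board under the shut cover; all five are alike. Origin: centre of its underside.
- puck4: Loose steel puck, 26 diameter x 6 high, 20 g, lying flat on the board under the shut cover; all five are alike. Origin: centre of its underside.
- puck5: Loose steel puck, 26 diameter x 6 high, 20 g, lying flat on the board under the shut cover; all five are alike. Origin: centre of its underside.
- candle: Bystander: jar candle with a metal cap, 72 diameter x 85 high, on the other side of the game from the trivet. Origin: centre of the underside.
- bottle: Bystander: green drinking bottle, 72 diameter x 200 high. Origin: centre of the underside.
- remote: Bystander: black remote control, 160 x 44 x 16 high. Origin: centre of the underside, x along its length.
Mind the look-alikes: they are no part of the job. What is meant by the scraper is not red, and is the larger of those in its own colour.

How it is judged (in metres and radians):
On the way, in this order (a step that is already met when the one before it is completed fails the run):
1. the cover is lifted onto its stop (value of joint lid above 0.98 rad), for 0.2 s.
2. the scraper is picked up from the trivet (height (world z) of scraper above 0.03 m), for 0.1 s.
3. all five pucks lie in the gutter (z of each of puck1, puck2, puck3, puck4, puck5 in the frame of case below 0.034 m and x of puck1 in the frame of case between 0.035 and 0.11 m and y of puck1 in the frame of case between -0.08 and 0.08 m and x of puck2 in the frame of case between 0.035 and 0.11 m and y of puck2 in the frame of case between -0.08 and 0.08 m and x of puck3 in the frame of case between 0.035 and 0.11 m and y of puck3 in the frame of case between -0.08 and 0.08 m and x of puck4 in the frame of case between 0.035 and 0.11 m and y of puck4 in the frame of case between -0.08 and 0.08 m and x of puck5 in the frame of case between 0.035 and 0.11 m and y of puck5 in the frame of case between -0.08 and 0.08 m and value of joint lid above 0.9 rad), for 0.2 s.
4. the scraper stands on the trivet, let go (horizontal distance between scraper and trivet below 0.03 m and angle between scraper's own z axis and vertical below 0.1 rad and height (world z) of scraper below 0.012 m and contact force between the fingers and scraper below 0.1 N), for 0.2 s.
5. the cover is shut (value of joint lid below 0.03 rad), for 0.2 s.
At the end, for the whole second after the job is handed in: The cover is shut (within 0.03 rad); all five pucks lie in the gutter, below the board's level; the scraper stands upright (within 0.1 rad), at rest and let go, on the trivet, its centre within 30 mm of the trivet's centre (all of step 4 and value of joint lid below 0.03 rad and z of each of puck1, puck2, puck3, puck4, puck5 in the frame of case below 0.034 m and x of puck1 in the frame of case between 0.035 and 0.11 m and y of puck1 in the frame of case between -0.08 and 0.08 m and x of puck2 in the frame of case between 0.035 and 0.11 m and y of puck2 in the frame of case between -0.08 and 0.08 m and x of puck3 in the frame of case between 0.035 and 0.11 m and y of puck3 in the frame of case between -0.08 and 0.08 m and x of puck4 in the frame of case between 0.035 and 0.11 m and y of puck4 in the frame of case between -0.08 and 0.08 m and x of puck5 in the frame of case between 0.035 and 0.11 m and y of puck5 in the frame of case between -0.08 and 0.08 m and linear speed of scraper below 0.02 m/s); the robot touches nothing.
It fails at once if the cover slams shut (faster than 1.5 rad/s over the last 0.12 rad) (value of joint lid below 0.12 rad and velocity of joint lid below -1.5 rad/s).
It fails at once if the cover is thrown onto its stop (faster than 1.5 rad/s over the last 0.1 rad) (value of joint lid above 0.95 rad and velocity of joint lid above 1.5 rad/s).
It fails at once if the fingers touch a puck (contact force between the fingers and puck1 above 0.5 N or contact force between the fingers and puck2 above 0.5 N or contact force between the fingers and puck3 above 0.5 N or contact force between the fingers and puck4 above 0.5 N or contact force between the fingers and puck5 above 0.5 N).
It fails at once if the candle, bottle or remote is moved more than 25 mm (distance of any of candle, bottle, remote from where it was at the start of the episode above 0.025 m).
It also fails if it takes over 72 s, if anything falls off the work surface, if the arm or the gripper's body presses on something with over 40 N, if the wrist force passes 120 N, or if a joint passes its speed limit or range.

ROBOT

A 6-joint arm with a two-finger parallel gripper is mounted at the origin on the work surface. World frame = base frame: x ahead of the robot, y to its left, z up, the work surface at z = 0. Lengths are in m, angles in degrees, forces in N, time in s.
With the tool pointing down it reaches from about 0.4 to 0.925 m from the base axis. Payload 3.4 kg.
Tool frame: the origin (TCP) lies midway between the tips of the shut fingers; the grasp point (between the pads) lies 19 mm behind it; z points along the fingers, y is the line along which they close (so a half turn about z gives the same grasp; the last joint's range is limited). The gripper opens to 85 mm and grips with 20 to 120 N. Pads are 22 mm wide; open, the fingers measure 114 mm over their backs; the gripper's body (76 mm by 85 mm) begins 54 mm behind the grasp point. The pads swing forward as they close: fully open they stand 13 mm farther back than shut.
Start: joints at [66.263, 17.578, 86.31, -0, 76.112, -4.211], TCP at [0.192, 0.542, 0.231] pointing down, gripper open.
Joint ranges: [-179.03, 179.03], [-60, 130.46], [8.19, 133.38], [-81.62, 261.62], [5.75, 156.47], [-153.77, 153.77]. Speed limits (degrees/s): [147.25, 147.25, 180, 180, 180, 180].

INTERFACE

Orientations are given as [roll, pitch, yaw] about the fixed x, y, z axes, in that order (R = Rz(yaw) Ry(pitch) Rx(roll)).
In Python, from cell import sense, vision, order, spotter gives the robot as it stands. The module is installed in compiled form; this text tells all that it offers.
- The arm moves only by the tool play_rows, never from a script. Its argument "series" is a list of rows, each a list of 7 numbers: the shift along the world's x, y, z in cm, then the turn, a rotation vector about the world's x, y, z in rad, then the finger opening in cm, from 0 to 8.54. A call has 1 to 5 rows; each row shifts and turns the commanded pose from where the row before left it; what a row does not reach is not made up. A row lasts 1/10 s, in which the tool goes at most 50 mm and 8.59 degrees, less where a joint would pass 70% of its speed; a pose out of reach is approached as far as the arm can. A call with a gripper value outside its range is refused whole. The fingers move at their own pace and stop on an object; the grip force is fixed at half the most. Time passes only in rows, so rows that do not move let the fingers close. It gives the time, the measured TCP pose, the force, the opening and the grip force at its end, in the units of the state.
- sense(): the state, without advancing time (a new reading comes with each control period).
- vision.read_camera(name): name is "side" or "top"; returns (picture, depth): 400x640x3 uint8, red, green, blue; 400x640 float32, m along the optical axis (not along the pixel's ray), 0 where there is no reading.
- vision.calibration(name): a dict with "intrinsics" (3x3 intrinsics, pixels), "dist_coeffs" ([k1, k2, p1, p2, k3] as OpenCV has them; the pictures are not rectified), "world_from_camera" (4x4, takes a point from camera to world coordinates). Camera axes: x right, y down, z forward; pixel columns grow to the right and rows downward; lengths in m; the calibration is good to about 2 mm. A picture is of the moment at which its call begins. calibration takes no time and is no camera call.
- order.close_job(): hands the job in; it is judged then, once.
Trained networks look in the newest picture that a camera, given by its name, has taken for a name from the list of things; names that differ only in an ending like _2 or _b are one class to them, and where a whole thing is asked for, a point or a joint stands for the part that bears it (a point fixed in the world has none). Each returns a list of dicts, best first, with "conf" (0 to 1); they miss things now and then, are a little off and sometimes report something else, mostly with a low value. They report only what shows in the picture. A call takes as long as a camera call. They do not tell look-alikes from the thing itself.
- spotter.look_for(thing, camera): "at" ([x, y, z] in m, in the coordinates of the camera as it stood for that picture, good to about 4 mm: the middle of the surface that is visible of it).
- spotter.landmark_of(thing, camera): "at" ([x, y, z] in m, in the coordinates of the camera as it stood for that picture, good to about 4 mm: a listed point, or the origin of a listed thing).
The state is a dict: "clock": time; "joint_positions": joint angles; "qvel": joint speeds; "joint_efforts": joint torques, N m; "tool_pos": TCP position; "ee_rot": TCP orientation; "contact_force": force on the tool from outside, world axes, zero at the start; "torque": the same for the moment, N m; "grip_width": finger opening in m; "grasp_force": force on a finger pad.
Only numpy, scipy, OpenCV 4.12 (cv2) and the standard library are available. Lean on these libraries where they do the work, as an engineer would, in place of code of your own. Each camera call takes 0.05 s, during which the arm holds its last target. There are 200 camera calls.

## Working session

There is one attempt and no reset: what is moved stays moved. The work goes in short steps, Python scripts to look and compute and a tool call to move; the robot and the scene stay as the last step left them, time stands still between calls to the robot, and variables do not carry over. Pictures are saved under pics/ and viewed, at most 10 in all, crops included, and the job is handed in when it is done.

Besides the shell and the picture viewer there is one more tool, called after "Request:" as name([rows], argument=value, ...), one row to a line, values as JSON. play_rows: Moves the arm, as the interface text tells. Its arguments: {"type":"object","properties":{"series":{"type":"array","items":{"type":"array","items":{"type":"number"}}}},"required":["series"]}

```bash
mkdir -p pics
cat > h.py <<'E'
import numpy as np, cv2
from scipy.spatial.transform import Rotation as R
from cell import sense, vision, order, spotter
def T(c): return np.array(vision.calibration(c)["world_from_camera"])
def W(c,p): return (T(c)@np.r_[p,1])[:3]
def cloud(c,d):
    k=vision.calibration(c);K=np.array(k["intrinsics"]);h,w=d.shape
    u,v=np.meshgrid(np.arange(w),np.arange(h))
    n=cv2.undistortPoints(np.stack([u,v],-1).reshape(-1,1,2).astype(np.float64),K,np.array(k["dist_coeffs"])).reshape(h,w,2)
    P=np.dstack([n[...,0]*d,n[...,1]*d,d])
    M=T(c);return P@M[:3,:3].T+M[:3,3]
E
cat > a.py <<'E'
from h import *
for c in ("top","side"):
    im,d=vision.read_camera(c); cv2.imwrite(f"pics/{c}0.png",im[...,::-1]); np.save(f"{c}0.npy",d);np.save(f"{c}im0.npy",im)
    print(c,T(c)[:3,3].round(3))
    for t in ["case","gutter","lid_hinge","lid_tab","scraper","scraper_grip","trivet","puck1","candle","bottle","remote"]:
        print(t,[(W(c,r["at"]).round(3).tolist(),round(r["conf"],2)) for r in spotter.landmark_of(t,c)])
s=sense();print(s)
E
python3 a.py
```

```text
top [ 0.352 -0.129  1.188]
case [([0.525, 0.026, 0.002], 0.73), ([0.505, 0.141, 0.072], 0.38)]
gutter []
lid_hinge [([0.507, 0.142, 0.071], 0.91), ([0.45, -0.319, 0.0], 0.74)]
lid_tab [([0.535, -0.113, 0.076], 0.82), ([0.453, -0.332, 0.006], 0.18)]
scraper [([0.451, -0.621, 0.002], 0.96), ([0.457, -0.332, 0.009], 0.88), ([0.517, -0.49, 0.005], 0.78)]
scraper_grip [([0.453, -0.354, 0.066], 0.91), ([0.47, -0.613, 0.061], 0.59), ([0.53, -0.499, 0.036], 0.53)]
trivet [([0.45, -0.322, -0.001], 0.66)]
puck1 [([0.45, -0.32, -0.0], 0.39)]
candle [([0.428, 0.354, -0.003], 0.97)]
bottle [([0.703, -0.31, 0.001], 0.94)]
remote [([0.665, 0.362, 0.004], 0.56)]
side [-0.09  -1.097  1.309]
case [([0.523, 0.027, 0.002], 0.8)]
gutter []
lid_hinge [([0.507, 0.141, 0.069], 0.6)]
lid_tab [([0.538, -0.118, 0.074], 0.71)]
scraper [([0.456, -0.337, 0.006], 0.92), ([0.444, -0.623, -0.001], 0.86), ([0.513, -0.487, -0.005], 0.59), ([0.524, 0.028, 0.001], 0.2)]
scraper_grip [([0.467, -0.615, 0.055], 0.94), ([0.523, -0.5, 0.039], 0.75), ([0.459, -0.358, 0.062], 0.62)]
trivet [([0.454, -0.319, -0.002], 0.65)]
puck1 []
candle [([0.432, 0.352, -0.001], 0.73)]
bottle [([0.458, -0.338, 0.007], 0.72)]
remote [([0.664, 0.36, -0.0], 0.72)]
{'clock': 1.2, 'joint_positions': array([ 6.62628970e+01,  1.75794107e+01,  8.63111021e+01,  8.92149094e-04,
        7.61114171e+01, -4.21250860e+00]), 'qvel': array([-0.02932884,  0.04006646, -0.01436991, -0.02255573, -0.02155091,
        0.01965641]), 'joint_efforts': array([-3.10511095e-04, -4.57493663e+01, -2.52339005e+01, -9.44983185e-07,
        5.15072315e-04,  1.19988968e-05]), 'tool_pos': array([0.19220178, 0.5419267 , 0.23128935]), 'ee_rot': array([-1.79998139e+02, -1.00548457e-03,  1.60475191e+02]), 'contact_force': array([ 0.37853672,  0.66029537, -0.2296609 ]), 'torque': array([-0.00658463, -0.05355388, -0.00475327]), 'grasp_force': 0.0, 'grip_width': 0.08542860379859311}
```

View pics/top0.png

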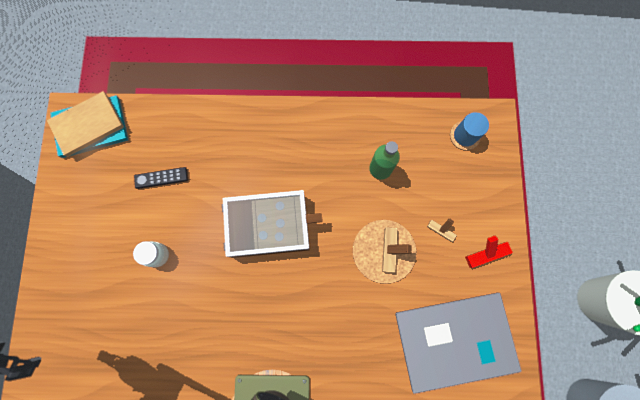

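View pics/side0.png

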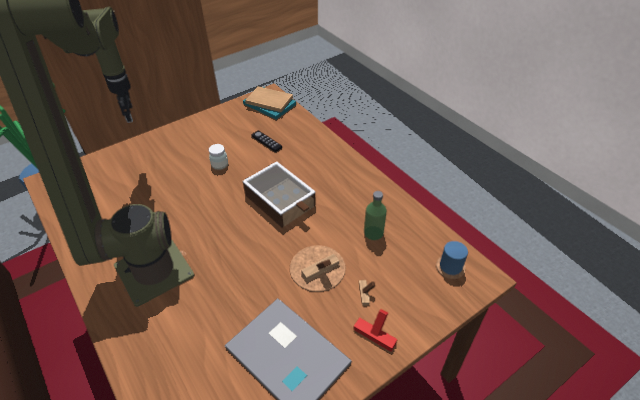

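The top view shows the case at about (265,223) with its cover tab at (318,218). The scraper is on the trivet at (390,250), with a small twin at (442,231) and a red one at (488,255). The trivet is on the right side. I'll refine the yaw angles from depth.

```bash
cat > b.py <<'E'
from h import *
for c in ("top","side"):
    P=cloud(c,np.load(f"{c}0.npy")).reshape(-1,3)
    P=P[np.isfinite(P).all(1)]
    def rect(cx,cy,r,z0,z1,n):
        m=(np.hypot(P[:,0]-cx,P[:,1]-cy)<r)&(P[:,2]>z0)&(P[:,2]<z1);q=P[m]
        (ctr,sz,a)=cv2.minAreaRect((q[:,:2]*1000).astype(np.float32)); print(c,n,m.sum(),np.round(ctr,1),np.round(sz,1),round(a,1),np.median(q[:,2]).round(4));return q
    q=rect(.524,.0265,.15,.066,.09,"cover")
    ax=np.array([-.0295,.257]);ax/=np.hypot(*ax);s=(q[:,:2]-[.524,.0265])@ax
    t=q[s<-.13];print("tab",t.mean(0).round(4),len(t))
    b=rect(.455,-.334,.085,.022,.035,"bar")
    hd=rect(.455,-.358,.06,.045,.11,"handle");print(hd.mean(0).round(4))
    m=(np.hypot(P[:,0]-.452,P[:,1]+.32)<.12)&(P[:,2]>.003)&(P[:,2]<.010);q=P[m]
    print("trivet",np.round(cv2.minEnclosingCircle((q[:,:2]*1000).astype(np.float32)),1) if 0 else cv2.minEnclosingCircle((q[:,:2]*1000).astype(np.float32)),len(q))
E
python3 b.py
```

```text
top cover 4902 [522.5  12.2] [166.9 271.4] 6.3 0.0766
tab [ 0.5355 -0.1133  0.0808] 68
top bar 473 [ 454.4 -332.6] [ 37. 130.] 85.4 0.031
top handle 193 [ 452.5 -356.9] [49.4 25.9] 85.7 0.0776
[ 0.4518 -0.3564  0.0751]
trivet ((452.1299133300781, -319.95684814453125), 119.86239624023438) 2525
side cover 2052 [522.5  15.2] [173.2 276.8] 6.8 0.0765
tab [ 0.5348 -0.1137  0.0801] 36
side bar 292 [ 454.4 -332.8] [ 43.6 133.4] 84.6 0.03
side handle 73 [ 452.8 -360.2] [44.4 27.5] 85.1 0.0854
[ 0.4473 -0.3661  0.0796]
trivet ((451.9039306640625, -320.13446044921875), 119.70763397216797) 1414
```

```bash
cat > c.py <<'E'
from h import *
a=np.deg2rad(96.4);ex=np.array([np.cos(a),np.sin(a)]);ey=np.array([-ex[1],ex[0]])
for c in ("top","side"):
    P=cloud(c,np.load(f"{c}0.npy")).reshape(-1,3)
    q=P[:,:2]-[.522,.0265];s=q@ex;t=q@ey
    zz=(P[:,2]>.066)&(P[:,2]<.09)
    m=zz&(abs(s)<.25)&(abs(t)<.12)
    for lo in (-.06,-.012,.02): 
        k=m&(t>lo)&(t<lo+.024);print(c,lo,"s range",np.percentile(s[k],[0,1,99,100]).round(4))
    k=m&(abs(s)<.1);print("t range",np.percentile(t[k],[0,1,99,100]).round(4))
    k=m&(s<-.125);print("tab t",np.percentile(t[k],[1,50,99]).round(4),"z",np.median(P[k,2]))
E
python3 c.py
```

```text
top -0.06 s range [-0.1142 -0.1117  0.1178  0.1213]
top -0.012 s range [-0.1601 -0.1573  0.1127  0.116 ]
top 0.02 s range [-0.1138 -0.112   0.1147  0.1165]
t range [-0.0823 -0.0803  0.0836  0.0845]
tab t [-0.0111  0.0025  0.0145] z 0.08129431551991495
side -0.06 s range [-0.1163 -0.1143  0.117   0.1275]
side -0.012 s range [-0.1613 -0.16    0.1133  0.1167]
side 0.02 s range [-0.1158 -0.113   0.1137  0.1187]
t range [-0.0855 -0.0807  0.0848  0.0877]
tab t [-0.0114  0.0036  0.0163] z 0.08014036933393531
```

Request:
play_rows([
  [1.7, -3.3, -0.4, 0, 0, -0.056, 6],
  [1.7, -3.3, -0.4, 0, 0, -0.056, 6],
  [1.7, -3.3, -0.4, 0, 0, -0.056, 6],
  [1.7, -3.3, -0.4, 0, 0, -0.056, 6],
  [1.7, -3.3, -0.4, 0, 0, -0.056, 6],
])

```text
clock: 1.7
tool_pos: [0.2777, 0.3757, 0.2113]
ee_rot: [180.0, 0.0, 144.3]
contact_force: [1.6, -0.2, 1.2]
grip_width: 0.0602
grasp_force: 0.0
```

Request:
play_rows([
  [1.7, -3.3, -0.4, 0, 0, -0.056, 6],
  [1.7, -3.3, -0.4, 0, 0, -0.056, 6],
  [1.7, -3.3, -0.4, 0, 0, -0.056, 6],
  [1.7, -3.3, -0.4, 0, 0, -0.056, 6],
  [1.7, -3.3, -0.4, 0, 0, -0.056, 6],
])

```text
clock: 2.2
tool_pos: [0.3628, 0.2106, 0.1914]
ee_rot: [180.0, 0.0, 128.3]
contact_force: [0.9, 0.6, -0.2]
grip_width: 0.06
grasp_force: 0.0
```

Request:
play_rows([
  [1.7, -3.3, -0.4, 0, 0, -0.056, 6],
  [1.7, -3.3, -0.4, 0, 0, -0.056, 6],
  [1.7, -3.3, -0.4, 0, 0, -0.056, 6],
  [1.7, -3.3, -0.4, 0, 0, -0.056, 6],
  [1.7, -3.3, -0.4, 0, 0, -0.056, 6],
])

```text
clock: 2.7
tool_pos: [0.4479, 0.0454, 0.1714]
ee_rot: [180.0, 0.0, 112.2]
contact_force: [0.0, -0.1, -0.0]
grip_width: 0.06
grasp_force: 0.0
```

Request:
play_rows([
  [1.7, -3.3, -0.4, 0, 0, -0.056, 6],
  [1.7, -3.3, -0.4, 0, 0, -0.056, 6],
  [1.7, -3.3, -0.4, 0, 0, -0.056, 6],
  [1.7, -3.3, -0.4, 0, 0, -0.056, 6],
  [1.7, -3.3, -0.4, 0, 0, -0.056, 6],
])

```text
clock: 3.2
tool_pos: [0.5329, -0.1196, 0.1512]
ee_rot: [180.0, 0.0, 96.1]
contact_force: [0.4, 0.2, -0.5]
grip_width: 0.0597
grasp_force: 0.0
```

```bash
cat >> h.py <<'E'
A=np.deg2rad(96.4);ex=np.array([np.cos(A),np.sin(A),0]);ey=np.array([-ex[1],ex[0],0]);ez=np.array([0,0,1.])
C=np.array([.521,.027,0]);H=C+.115*ex+[0,0,.0705]
def down(yaw): # tool y axis at angle yaw(deg), pointing down
    y=np.array([np.cos(np.deg2rad(yaw)),np.sin(np.deg2rad(yaw)),0]);z=-ez
    return R.from_matrix(np.c_[np.cross(y,z),y,z])
def cur():
    s=sense();return s["tool_pos"],R.from_euler("xyz",s["ee_rot"],degrees=True),s
def rows(wps,p0=None,q0=None,fmt=True):
    """wps: list of (pos TCP, Rotation, n rows, opening): prints rounded rows, interpolated"""
    p,q,_=cur() if p0 is None else (p0,q0,0)
    cp,cq=p.copy(),q;out=[]
    for P,Q,n,g in wps:
        rv=(Q*q.inv()).as_rotvec()
        for i in range(1,n+1):
            tp=p+(P-p)*i/n;tq=R.from_rotvec(rv*i/n)*q
            d=np.round((tp-cp)*100,1);w=np.round((tq*cq.inv()).as_rotvec(),3)
            cp=cp+d/100;cq=R.from_rotvec(w)*cq
            out.append([float(x)+0. for x in [*d,*w,g]])
        p,q=P,Q
    for i in range(0,len(out),5): print(str(out[i:i+5]).replace(" ","").replace("-0.0,","0,").replace(".0,",","))
    return out
E
python3 - <<'E'
from h import *
p,q,s=cur();print(p,s["ee_rot"],s["joint_positions"])
print(spotter and [W("top",r["at"]).round(3) for r in (vision.read_camera("top") and spotter.landmark_of("lid_tab","top"))])
Q=down(6.4);print("tilt err",(Q*q.inv()).as_rotvec())
G=np.array([.5355,-.115,.0755])
rows([(G-[0,0,.019],Q,10,6),(G-[0,0,.019],Q,5,0)])
E
```

```text
[ 0.53287898 -0.11964664  0.15123053] [1.79977410e+02 9.18732651e-04 9.61485745e+01] [-1.70917710e+01  1.95463195e+01  9.61453975e+01  8.95662667e-03
  6.42871633e+01 -2.32442302e+01]
[array([ 0.534, -0.114,  0.076])]
tilt err [-2.71509865e-05  3.93667955e-04  4.38819975e-03]
[[0,0.1,-0.9,0,0,0.001,6.0],[0,0,-1,0,0.001,0,6.0],[0,0.1,-0.9,0.001,0,0.001,6.0],[0,0.1,-1,0,0,0,6.0],[0,0.1,-0.9,0,0,0.001,6.0]]
[[0,0,-1,0,0.001,0.001,6.0],[0,0.1,-0.9,0.001,0,0,6.0],[0,0.1,-1,0,0,0.001,6.0],[0,0.1,-0.9,0,0.001,0,6.0],[0,0,-1,0,0,0.001,6.0]]
[[0,0,0,0,0,0,0.0],[0,0,0,0,0,0,0.0],[0,0,0,0,0,0,0.0],[0,0,0,0,0,0,0.0],[0,0,0,0,0,0,0.0]]
```

Request:
play_rows([
  [0.1, 0.1, -1.9, 0, 0, 0.004, 6],
  [0.1, 0.1, -1.9, 0, 0, 0, 6],
  [0, 0.1, -1.9, 0, 0, 0, 6],
  [0, 0.1, -1.9, 0, 0, 0, 6],
  [0, 0, -1.9, 0, 0, 0, 6],
])

```text
clock: 3.8
tool_pos: [0.534, -0.1134, 0.0558]
ee_rot: [180.0, -0.0, 96.6]
contact_force: [1.0, -0.3, -0.5]
grip_width: 0.0599
grasp_force: 0.0
```

Request:
play_rows([
  [0, 0, 0, 0, 0, 0, 2],
  [0, 0, 0, 0, 0, 0, 2],
  [0, 0, 0, 0, 0, 0, 1],
  [0, 0, 0, 0, 0, 0, 0],
  [0, 0, 0, 0, 0, 0, 0],
])

```text
clock: 4.3
tool_pos: [0.5381, -0.113, 0.0582]
ee_rot: [179.6, -0.0, 96.5]
contact_force: [5.8, 5.7, -3.2]
grip_width: 0.0247
grasp_force: 59.0
```

```bash
cat > lift.py <<'E'
from h import *
p,q,s=cur();print(p,s["ee_rot"],s["grip_width"],s["grasp_force"],s["contact_force"])
g0=p+q.apply([0,0,-.019]);v=g0-H;v-=0
r=np.hypot(v@ex,v[2]);a0=np.arctan2(v[2],-v@ex);lat=v@ey;print("r",r,"a0",a0,"lat",lat)
wps=[]
N=36
for i in range(1,N+1):
    th=1.065*i/N;ph=th*.5
    Q=R.from_rotvec(ey*ph)*q
    g=H+lat*ey-ex*r*np.cos(a0+th)+ez*r*np.sin(a0+th)
    wps.append((g+Q.apply([0,0,.019]),Q,1,0))
rows(wps,p,q);print(wps[-1][0])
E
python3 lift.py
```

```text
[ 0.53810912 -0.11304399  0.05822183] [ 1.79553094e+02 -3.49573419e-03  9.64967394e+01] 0.0247036188408199 58.95271897315979 [ 5.76877151  5.67217723 -3.18474573]
r 0.25616795912989165 a0 0.026240674943291076 lat -0.0012437412003508154
[[0,0,0.8,-0.015,-0.002,0,0.0],[0,0,0.7,-0.014,-0.001,0,0.0],[0,0.1,0.8,-0.015,-0.002,0,0.0],[0,0,0.7,-0.015,-0.002,0,0.0],[0,0.1,0.8,-0.014,-0.001,0,0.0]]
[[0,0.2,0.7,-0.015,-0.002,0,0.0],[-0.1,0.1,0.8,-0.015,-0.002,0,0.0],[0,0.1,0.7,-0.015,-0.001,0,0.0],[0,0.2,0.7,-0.014,-0.002,0,0.0],[0,0.2,0.8,-0.015,-0.001,0,0.0]]
[[0,0.2,0.7,-0.015,-0.002,0,0.0],[-0.1,0.3,0.7,-0.014,-0.002,0,0.0],[0,0.2,0.7,-0.015,-0.001,0,0.0],[0,0.3,0.7,-0.015,-0.002,0,0.0],[-0.1,0.3,0.7,-0.014,-0.002,0,0.0]]
[[0,0.4,0.7,-0.015,-0.001,0,0.0],[0,0.3,0.6,-0.015,-0.002,0,0.0],[-0.1,0.4,0.7,-0.015,-0.002,0,0.0],[0,0.3,0.6,-0.014,-0.001,0,0.0],[-0.1,0.4,0.7,-0.015,-0.002,0,0.0]]
[[0,0.5,0.6,-0.015,-0.002,0,0.0],[-0.1,0.4,0.6,-0.014,-0.001,0,0.0],[0,0.5,0.6,-0.015,-0.002,0,0.0],[-0.1,0.4,0.5,-0.015,-0.002,0,0.0],[0,0.5,0.6,-0.014,-0.001,0,0.0]]
[[-0.1,0.5,0.6,-0.015,-0.002,0,0.0],[0,0.5,0.5,-0.015,-0.002,0,0.0],[-0.1,0.6,0.5,-0.015,-0.001,0,0.0],[-0.1,0.5,0.5,-0.014,-0.002,0,0.0],[0,0.6,0.5,-0.015,-0.001,0,0.0]]
[[-0.1,0.6,0.5,-0.015,-0.002,0,0.0],[-0.1,0.6,0.4,-0.014,-0.002,0,0.0],[0,0.6,0.4,-0.015,-0.001,0,0.0],[-0.1,0.6,0.5,-0.015,-0.002,0,0.0],[-0.1,0.6,0.3,-0.014,-0.002,0,0.0]]
[[0,0.6,0.4,-0.015,-0.001,0,0.0]]
[0.52381415 0.01439852 0.28140273]
```

Request:
play_rows([
  [0.2, 0, 1.0, -0.015, -0.002, 0, 0],
  [0.1, 0, 0.7, -0.015, -0.002, 0, 0],
  [0, 0.1, 0.8, -0.015, -0.002, 0, 0],
  [0, 0, 0.7, -0.015, -0.002, 0, 0],
  [0, 0.1, 0.8, -0.015, -0.001, 0, 0],
])

```text
clock: 4.8
tool_pos: [0.5378, -0.1106, 0.0972]
ee_rot: [179.9, 4.3, 96.5]
contact_force: [2.6, 7.8, -5.9]
grip_width: 0.0253
grasp_force: 59.1
```

Request:
play_rows([
  [0, 0.2, 0.7, -0.015, -0.002, 0, 0],
  [-0.1, 0.1, 0.8, -0.015, -0.002, 0, 0],
  [0, 0.1, 0.7, -0.015, -0.001, 0, 0],
  [0, 0.2, 0.7, -0.015, -0.002, 0, 0],
  [0, 0.2, 0.8, -0.015, -0.001, 0, 0],
])

```text
clock: 5.3
tool_pos: [0.5369, -0.1028, 0.134]
ee_rot: [179.9, 8.6, 96.5]
contact_force: [3.1, 7.4, -7.6]
grip_width: 0.0247
grasp_force: 59.1
```

Request:
play_rows([
  [0, 0.2, 0.7, -0.015, -0.002, 0, 0],
  [-0.1, 0.3, 0.7, -0.014, -0.002, 0, 0],
  [0, 0.2, 0.7, -0.015, -0.001, 0, 0],
  [0, 0.3, 0.7, -0.015, -0.002, 0, 0],
  [-0.1, 0.3, 0.7, -0.014, -0.002, 0, 0],
])

```text
clock: 5.8
tool_pos: [0.5355, -0.0898, 0.169]
ee_rot: [179.8, 12.8, 96.5]
contact_force: [5.2, 6.4, -7.6]
grip_width: 0.0248
grasp_force: 59.2
```

Request:
play_rows([
  [0, 0.4, 0.7, -0.015, -0.001, 0, 0],
  [0, 0.3, 0.6, -0.015, -0.002, 0, 0],
  [-0.1, 0.4, 0.7, -0.015, -0.002, 0, 0],
  [0, 0.3, 0.6, -0.014, -0.001, 0, 0],
  [-0.1, 0.4, 0.7, -0.015, -0.002, 0, 0],
])

```text
clock: 6.3
tool_pos: [0.5334, -0.0719, 0.2016]
ee_rot: [179.8, 17.1, 96.5]
contact_force: [5.7, 6.6, -9.7]
grip_width: 0.0247
grasp_force: 59.3
```

Request:
play_rows([
  [0, 0.5, 0.6, -0.015, -0.002, 0, 0],
  [-0.1, 0.4, 0.6, -0.014, -0.001, 0, 0],
  [0, 0.5, 0.6, -0.015, -0.002, 0, 0],
  [-0.1, 0.4, 0.5, -0.015, -0.002, 0, 0],
  [0, 0.5, 0.6, -0.014, -0.001, 0, 0],
])

```text
clock: 6.8
tool_pos: [0.531, -0.0496, 0.2308]
ee_rot: [179.9, 21.4, 96.5]
contact_force: [4.8, 2.0, -8.2]
grip_width: 0.0252
grasp_force: 59.5
```

Request:
play_rows([
  [-0.1, 0.5, 0.6, -0.015, -0.002, 0, 0],
  [0, 0.5, 0.5, -0.015, -0.002, 0, 0],
  [-0.1, 0.6, 0.5, -0.015, -0.001, 0, 0],
  [-0.1, 0.5, 0.5, -0.014, -0.002, 0, 0],
  [0, 0.6, 0.5, -0.015, -0.001, 0, 0],
])

```text
clock: 7.3
tool_pos: [0.528, -0.0229, 0.2569]
ee_rot: [179.9, 25.7, 96.5]
contact_force: [3.6, 1.6, -7.4]
grip_width: 0.0249
grasp_force: 59.8
```

Request:
play_rows([
  [-0.1, 0.6, 0.5, -0.015, -0.002, 0, 0],
  [-0.1, 0.6, 0.4, -0.014, -0.002, 0, 0],
  [0, 0.6, 0.4, -0.015, -0.001, 0, 0],
  [-0.1, 0.6, 0.5, -0.015, -0.002, 0, 0],
  [-0.1, 0.6, 0.3, -0.014, -0.002, 0, 0],
])

```text
clock: 7.8
tool_pos: [0.5246, 0.007, 0.2783]
ee_rot: [179.8, 29.9, 96.5]
contact_force: [6.0, -1.1, -4.8]
grip_width: 0.0249
grasp_force: 60.3
```

Run:
```python
from h import *
p,q,s=cur();print(p,s["ee_rot"],s["grip_width"],s["grasp_force"],s["contact_force"])
g=p+q.apply([0,0,-.019])-H;print(np.arctan2(g[2],-g@ex)-.026,np.hypot(g[2],g@ex))
im,d=vision.read_camera("side");cv2.imwrite("pics/s1.png",im[100:320,180:440,::-1].repeat(2,0).repeat(2,1))
```

```text
[0.52463528 0.00698601 0.2782858 ] [179.80437218  29.93936175  96.48574838] 0.02494311112842295 60.25826811790466 [ 5.97824861 -1.10732359 -4.82485372]
1.0335209930792515 0.2571319563103371
```

View pics/s1.png

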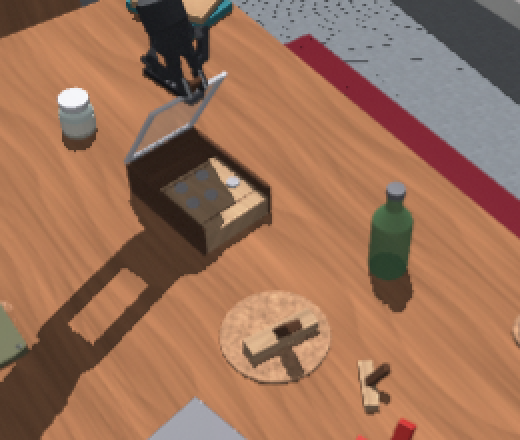

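The picture shows the cover held nearly open, with the tab at about (195,90) and the pucks lying on the board. I'll nudge it onto the stop.

Request:
play_rows([
  [0, 0.6, 0.4, -0.015, 0, 0, 0],
  [0, 0.5, 0.3, 0, 0, 0, 0],
  [0, 0.3, 0.2, 0, 0, 0, 0],
  [0, 0, 0, 0, 0, 0, 0],
])

```text
clock: 8.25
tool_pos: [0.5238, 0.0116, 0.2816]
ee_rot: [-179.3, 31.6, 96.8]
contact_force: [23.1, -41.0, -43.2]
grip_width: 0.0244
grasp_force: 65.4
```

Run:
```python
from h import *
p,q,s=cur();print(p,s["ee_rot"],s["grip_width"],s["contact_force"])
g=p+q.apply([0,0,-.019])-H;print(np.arctan2(g[2],-g@ex)-.026,np.hypot(g[2],g@ex))
```

```text
[0.52376985 0.01164733 0.2815845 ] [-179.34889425   31.62488487   96.77450402] 0.024397179111639637 [ 23.14357093 -40.97816053 -43.15749994]
1.0569102394266292 0.25727987618676845
```

Request:
play_rows([
  [0, -0.6, -0.4, 0, 0, 0, 0],
  [0, 0, 0, 0, 0, 0, 2.6],
  [0, 0, 0, 0, 0, 0, 5],
  [0, 0, 0, 0, 0, 0, 6],
  [0, 0, 0, 0, 0, 0, 6],
])

```text
clock: 8.75
tool_pos: [0.5227, 0.0149, 0.2831]
ee_rot: [-179.9, 30.7, 96.6]
contact_force: [-0.5, 0.6, -0.1]
grip_width: 0.06
grasp_force: 0.0
```

Request:
play_rows([
  [-0.1, 1, 1.7, 0, 0, 0, 6],
  [-0.1, 1, 1.7, 0, 0, 0, 6],
  [-0.1, 1, 1.7, 0, 0, 0, 6],
  [-0.1, 1, 1.7, 0, 0, 0, 6],
  [-0.1, 1, 1.7, 0, 0, 0, 6],
])

```text
clock: 9.25
tool_pos: [0.5175, 0.0655, 0.3686]
ee_rot: [-179.9, 30.7, 96.6]
contact_force: [0.8, 0.5, 0.3]
grip_width: 0.0599
grasp_force: 0.0
```

Run:
```python
from h import *
p,q,s=cur();print(p,s["ee_rot"],s["contact_force"])
vision.read_camera("top")
print([(W("top",r["at"]).round(3).tolist(),r["conf"]) for r in spotter.landmark_of("lid_tab","top")])
sy=np.array([-.997,.08,0]);sx=np.array([.08,.997,0])
G=np.array([.4525,-.3566,.062])
def pose(t,off): 
    Q=R.from_rotvec(sy*-np.deg2rad(t))*down(-4.6); return G+Q.apply([0,0,.019-off]),Q
P1,Q1=pose(50,.12);P2,Q2=pose(50,0)
print("P1",P1,"P2",P2)
mid=np.array([.49,-.12,.36]);Qm=R.from_rotvec(sy*-np.deg2rad(10))*down(0)
rows([(mid,Qm,10,6),(P1,Q1,10,6),(P2,Q2,10,6)])
```

```text
[0.51753427 0.06549842 0.36856991] [-179.88436246   30.67743695   96.60653925] [0.78319746 0.49019464 0.25406903]
[([0.518, 0.021, 0.299], 0.9), ([0.504, 0.141, 0.073], 0.57)]
P1 [ 0.4463107  -0.43373415  0.12690774] P2 [ 0.45366432 -0.34208961  0.04978963]
[[-0.3,-1.9,-0.1,0.071,0.003,-0.011,6.0],[-0.3,-1.8,-0.1,0.071,0.003,-0.01,6.0],[-0.3,-1.9,-0.1,0.07,0.003,-0.011,6.0],[-0.3,-1.9,-0.1,0.071,0.003,-0.01,6.0],[-0.2,-1.8,-0.1,0.071,0.003,-0.011,6.0]]
[[-0.3,-1.9,-0.1,0.071,0.003,-0.01,6.0],[-0.3,-1.8,-0.1,0.071,0.003,-0.011,6.0],[-0.3,-1.9,-0.1,0.07,0.003,-0.011,6.0],[-0.3,-1.9,-0.1,0.071,0.003,-0.01,6.0],[-0.3,-1.8,-0.1,0.071,0.003,-0.011,6.0]]
[[-0.4,-3.2,-2.3,0.07,-0.001,-0.007,6.0],[-0.5,-3.1,-2.4,0.07,-0.002,-0.007,6.0],[-0.4,-3.1,-2.3,0.07,-0.001,-0.007,6.0],[-0.4,-3.2,-2.3,0.07,-0.002,-0.007,6.0],[-0.5,-3.1,-2.4,0.07,-0.001,-0.007,6.0]]
[[-0.4,-3.2,-2.3,0.069,-0.002,-0.007,6.0],[-0.5,-3.1,-2.3,0.07,-0.001,-0.007,6.0],[-0.4,-3.1,-2.4,0.07,-0.002,-0.007,6.0],[-0.4,-3.2,-2.3,0.07,-0.001,-0.007,6.0],[-0.5,-3.1,-2.3,0.07,-0.002,-0.008,6.0]]
[[0.1,0.9,-0.8,0,0,0,6.0],[0.1,0.9,-0.8,0,0,0,6.0],[0.1,0.9,-0.7,0,0,0,6.0],[0,1,-0.8,0,0,0,6.0],[0.1,0.9,-0.8,0,0,0,6.0]]
[[0.1,0.9,-0.7,0,0,0,6.0],[0,0.9,-0.8,0,0,0,6.0],[0.1,0.9,-0.8,0,0,0,6.0],[0.1,0.9,-0.8,0,0,0,6.0],[0.1,1,-0.7,0,0,0,6.0]]
```

Request:
play_rows([
  [-0.3, -1.9, -0.1, 0.071, 0.003, -0.011, 6],
  [-0.3, -1.8, -0.1, 0.071, 0.003, -0.01, 6],
  [-0.3, -1.9, -0.1, 0.07, 0.003, -0.011, 6],
  [-0.3, -1.9, -0.1, 0.071, 0.003, -0.01, 6],
  [-0.2, -1.8, -0.1, 0.071, 0.003, -0.011, 6],
])

```text
clock: 9.85
tool_pos: [0.5031, -0.0288, 0.3618]
ee_rot: [179.2, 10.3, 93.2]
contact_force: [0.4, 0.2, 0.2]
grip_width: 0.0601
grasp_force: 0.0
```

Request:
play_rows([
  [-0.3, -1.9, -0.1, 0.071, 0.003, -0.01, 6],
  [-0.3, -1.8, -0.1, 0.071, 0.003, -0.011, 6],
  [-0.3, -1.9, -0.1, 0.07, 0.003, -0.011, 6],
  [-0.3, -1.9, -0.1, 0.071, 0.003, -0.01, 6],
  [-0.3, -1.8, -0.1, 0.071, 0.003, -0.011, 6],
])

```text
clock: 10.35
tool_pos: [0.4882, -0.1219, 0.3569]
ee_rot: [179.5, -10.1, 90.1]
contact_force: [1.0, 0.6, -0.7]
grip_width: 0.06
grasp_force: 0.0
```

Request:
play_rows([
  [-0.4, -3.2, -2.3, 0.07, -0.001, -0.007, 6],
  [-0.5, -3.1, -2.4, 0.07, -0.002, -0.007, 6],
  [-0.4, -3.1, -2.3, 0.07, -0.001, -0.007, 6],
  [-0.4, -3.2, -2.3, 0.07, -0.002, -0.007, 6],
  [-0.5, -3.1, -2.4, 0.07, -0.001, -0.007, 6],
])

```text
clock: 10.85
tool_pos: [0.4663, -0.2793, 0.2391]
ee_rot: [179.4, -30.1, 88.1]
contact_force: [1.4, -0.3, -0.3]
grip_width: 0.06
grasp_force: 0.0
```

Request:
play_rows([
  [-0.4, -3.2, -2.3, 0.069, -0.002, -0.007, 6],
  [-0.5, -3.1, -2.3, 0.07, -0.001, -0.007, 6],
  [-0.4, -3.1, -2.4, 0.07, -0.002, -0.007, 6],
  [-0.4, -3.2, -2.3, 0.07, -0.001, -0.007, 6],
  [-0.5, -3.1, -2.3, 0.07, -0.002, -0.008, 6],
])

```text
clock: 11.35
tool_pos: [0.4443, -0.4361, 0.1226]
ee_rot: [-179.7, -50.1, 85.4]
contact_force: [0.6, -0.5, 0.1]
grip_width: 0.06
grasp_force: 0.0
```

Run:
```python
from h import *
p,q,s=cur();print(p,s["ee_rot"],s["contact_force"],s["joint_positions"].round(1))
vision.read_camera("top")
print([(W("top",r["at"]).round(3).tolist(),r["conf"]) for r in spotter.landmark_of("lid_tab","top")])
sy=np.array([-.997,.08,0])
G=np.array([.4525,-.3566,.062])
Q=R.from_rotvec(sy*-np.deg2rad(50))*down(-4.6); P=G+Q.apply([0,0,.019])
print("rot err",(Q*q.inv()).as_rotvec())
rows([(P,Q,6,6)])
```

```text
[ 0.44434854 -0.43613284  0.12263745] [-179.70711222  -50.1312113    85.36697403] [ 0.63458764 -0.53385749  0.10229304] [-62.5  49.   62.8  25.8 111.6 -58. ]
[([0.52, 0.021, 0.299], 0.88), ([0.45, -0.324, 0.002], 0.34), ([0.503, 0.142, 0.073], 0.33)]
rot err [-0.00235575 -0.00293553 -0.0032662 ]
[[0.2,1.6,-1,-0.002,-0.002,0,6.0],[0.2,1.6,-1.1,-0.002,-0.002,0.001,6.0],[0.2,1.6,-1,-0.002,-0.002,0,6.0],[0.2,1.6,-1.1,-0.002,-0.002,0,6.0],[0.2,1.6,-1,-0.001,-0.002,0,6.0]]
[[0.2,1.5,-1,-0.002,-0.003,0.001,6.0]]
```

Run:
```python
from h import *
p,q,s=cur();print(s["clock"],p,s["ee_rot"],s["qvel"].round(2))
sy=np.array([-.997,.08,0])
G=np.array([.4525,-.3566,.062])
Q=R.from_rotvec(sy*-np.deg2rad(50))*down(-4.6); P=G+Q.apply([0,0,.019]);print(P, Q.as_euler("xyz",degrees=True))
o=rows([(P,Q,6,6)]);print(np.sum(o,0))
```

```text
11.45 [ 0.44138405 -0.43756699  0.1121522 ] [-178.77719742  -50.59357236   84.36312077] [ 2.92 -7.41  3.3   1.93  1.72  0.58]
[ 0.45366432 -0.34208961  0.04978963] [-179.98524748  -50.01022236   85.39311919]
[[0.2,1.6,-1,-0.002,-0.002,0,6.0],[0.2,1.6,-1.1,-0.002,-0.002,0.001,6.0],[0.2,1.6,-1,-0.002,-0.002,0,6.0],[0.2,1.6,-1.1,-0.002,-0.002,0,6.0],[0.2,1.6,-1,-0.001,-0.002,0,6.0]]
[[0.2,1.5,-1,-0.002,-0.003,0.001,6.0]]
[ 1.2e+00  9.5e+00 -6.2e+00 -1.1e-02 -1.3e-02  2.0e-03  3.6e+01]
```

Request:
play_rows([
  [0, 0, 0, 0, 0, 0, 6],
  [0, 0, 0, 0, 0, 0, 6],
  [0, 0, 0, 0, 0, 0, 6],
])

```text
clock: 11.75
tool_pos: [0.446, -0.4342, 0.1273]
ee_rot: [180.0, -49.8, 85.8]
contact_force: [-0.6, -0.4, 0.3]
grip_width: 0.06
grasp_force: 0.0
```

```bash
cat > pk.py <<'E'
from h import *
p,q,s=cur();print(s["clock"],p,s["ee_rot"],s["qvel"].round(2),s["contact_force"])
sy=np.array([-.997,.08,0])
G=np.array([.4525,-.3566,.062])
Q=R.from_rotvec(sy*-np.deg2rad(50))*down(-4.6); P=G+Q.apply([0,0,.019])
o=rows([(P,Q,10,6)]);print(np.sum(o,0))
E
python3 pk.py
```

```text
11.75 [ 0.44598895 -0.43424869  0.12727799] [179.97827698 -49.76083873  85.76259584] [ 0.35 -0.8  -0.08 -0.22 -0.07  0.03] [-0.55259856 -0.4220212   0.31737408]
[[0.1,0.9,-0.8,0,0,-0.001,6.0],[0.1,0.9,-0.7,0.001,0,0,6.0],[0,1,-0.8,0,0,-0.001,6.0],[0.1,0.9,-0.8,0.001,0,0,6.0],[0.1,0.9,-0.8,0,0,-0.001,6.0]]
[[0.1,0.9,-0.7,0.001,0,-0.001,6.0],[0,1,-0.8,0,0,0,6.0],[0.1,0.9,-0.8,0,0,-0.001,6.0],[0.1,0.9,-0.8,0.001,0,0,6.0],[0.1,0.9,-0.7,0,0,-0.001,6.0]]
[ 8.0e-01  9.2e+00 -7.7e+00  4.0e-03  0.0e+00 -6.0e-03  6.0e+01]
```

Request:
play_rows([
  [0.1, 1, -0.9, 0, 0, -0.002, 6],
  [0.1, 1.2, -1.0, 0.001, 0, 0, 6],
  [0.1, 1.3, -1.1, 0, 0, -0.002, 6],
  [0.1, 1.3, -1.1, 0.001, 0, 0, 6],
  [0.1, 1.3, -1.1, 0, 0, -0.002, 6],
])

```text
clock: 12.25
tool_pos: [0.4512, -0.373, 0.0753]
ee_rot: [179.9, -49.8, 85.5]
contact_force: [-0.5, 0.0, -0.8]
grip_width: 0.06
grasp_force: 0.0
```

Request:
play_rows([
  [0.1, 1.2, -1.0, 0, 0, 0, 6],
  [0.1, 1, -0.8, 0.001, 0, 0, 6],
  [0.1, 0.6, -0.5, 0, 0, 0, 6],
  [0, 0.3, -0.2, 0, 0, 0, 6],
  [0, 0, 0, 0, 0, 0, 6],
])

```text
clock: 12.75
tool_pos: [0.4534, -0.3428, 0.0479]
ee_rot: [-179.8, -50.1, 85.2]
contact_force: [0.2, -0.4, 0.5]
grip_width: 0.0601
grasp_force: 0.0
```

Request:
play_rows([
  [0, 0, 0, 0, 0, 0, 4],
  [0, 0, 0, 0, 0, 0, 2],
  [0, 0, 0, 0, 0, 0, 0],
  [0, 0, 0, 0, 0, 0, 0],
  [0, 0, 0, 0, 0, 0, 0],
])

```text
clock: 13.25
tool_pos: [0.4535, -0.3438, 0.0476]
ee_rot: [-179.9, -50.1, 85.2]
contact_force: [0.5, -1.6, 3.3]
grip_width: 0.0253
grasp_force: 59.2
```

```bash
cat > lk.py <<'E'
from h import *
import sys
p,q,s=cur();print(s["clock"],p,s["ee_rot"],s["contact_force"],s["grip_width"],s["grasp_force"],"grasp",(p+q.apply([0,0,-.019])).round(4))
if len(sys.argv)>1:
  c,n,x0,x1,y0,y1=sys.argv[1],sys.argv[2],*map(int,sys.argv[3:7])
  im,d=vision.read_camera(c);cv2.imwrite(f"pics/{n}.png",cv2.resize(im[y0:y1,x0:x1,::-1],None,fx=3,fy=3,interpolation=cv2.INTER_CUBIC));np.save(n+".npy",d)
E
python3 lk.py
```

```text
13.25 [ 0.45351954 -0.34382089  0.04756345] [-179.88990281  -50.08002517   85.19340054] [ 0.51444181 -1.64709115  3.30704321] 0.025266578959567753 59.238887429237366 grasp [ 0.4523 -0.3583  0.0598]
```

Request:
play_rows([
  [0, 0, 0.4, 0, 0, 0, 0],
  [0, 0, 1, 0, 0, 0, 0],
  [0, 0, 1.5, 0, 0, 0, 0],
  [0, 0, 2, 0, 0, 0, 0],
  [0, 0, 2, 0, 0, 0, 0],
])

```text
clock: 13.75
tool_pos: [0.4532, -0.343, 0.1183]
ee_rot: [-179.8, -50.1, 85.2]
contact_force: [-0.7, 0.6, -1.6]
grip_width: 0.0253
grasp_force: 58.8
```

Request:
play_rows([
  [0, 0, 2, 0, 0, 0, 0],
  [0, 0, 1.5, 0, 0, 0, 0],
  [0, 0, 0.6, 0, 0, 0, 0],
  [0, 0, 0, 0, 0, 0, 0],
  [0, 0, 0, 0, 0, 0, 0],
])

```text
clock: 14.25
tool_pos: [0.453, -0.343, 0.1569]
ee_rot: [-179.7, -50.1, 85.1]
contact_force: [-0.5, 0.4, -2.5]
grip_width: 0.0251
grasp_force: 58.9
```

```bash
python3 lk.py top t2 180 440 150 330
cat > pu.py <<'E'
from h import *
for c in ("top","side"):
    vision.read_camera(c)
    for r in spotter.landmark_of("puck1",c)+spotter.landmark_of("scraper",c)[:3]:
        w=W(c,r["at"]);print(c,w.round(3),"case",((w-C)@ex).round(3),((w-C)@ey).round(3),round(r["conf"],2))
E
python3 pu.py
```

```text
14.25 [ 0.45298852 -0.3429532   0.15687318] [-179.73059724  -50.13275394   85.10299562] [-0.53285325  0.35147759 -2.48754819] 0.025135598022344136 58.864134550094604 grasp [ 0.4518 -0.3575  0.1691]
top [ 0.483 -0.009  0.046] case -0.031 0.042 0.57
top [0.537 0.047 0.046] case 0.018 -0.018 0.49
top [ 0.525 -0.012  0.044] case -0.039 0.0 0.48
top [ 0.578 -0.01   0.043] case -0.043 -0.052 0.45
top [0.489 0.041 0.046] case 0.017 0.031 0.41
top [ 0.455 -0.33   0.118] case -0.348 0.105 0.9
top [ 0.517 -0.49   0.   ] case -0.513 0.062 0.41
side [ 0.457 -0.334  0.116] case -0.352 0.104 0.79
side [ 0.442 -0.624 -0.001] case -0.638 0.151 0.66
side [ 0.515 -0.49  -0.004] case -0.513 0.064 0.58
```

View pics/t2.png

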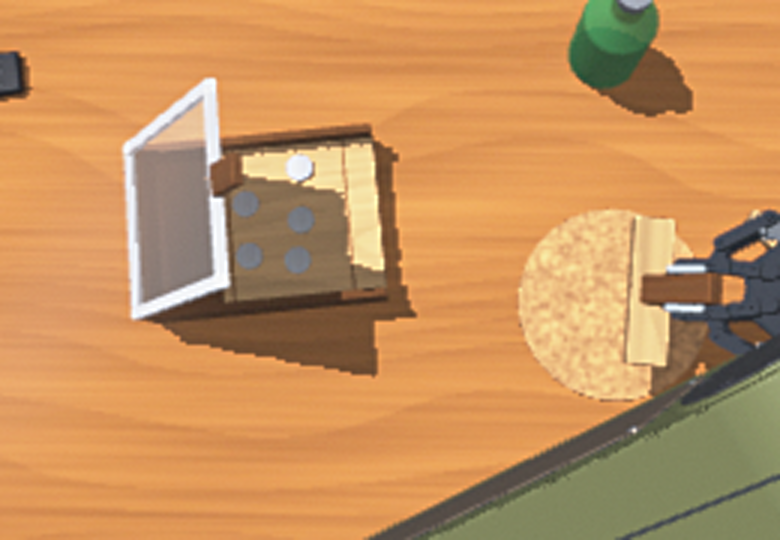

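The picture shows four shaded pucks near (247,230) and (300,240) and a bright one at (300,167), all more than 59 mm from the board's front edge. The scraper is held at (655,290). Next I'll work out the carry.

```bash
sed -i 's|tp=p+(P-p)\*i/n;tq=R.from_rotvec(rv\*i/n)\*q|f=(1-np.cos(np.pi*i/n))/2;tp=p+(P-p)*f;tq=R.from_rotvec(rv*f)*q|' h.py
cat >> h.py <<'E'
# scraper in the hand, from the grasp
q_g=R.from_euler("xyz",[-179.89,-50.08,85.2],degrees=True);p_g=np.array([.45352,-.34382,.04756])
s_g=np.array([.4544,-.3327,.006])
def tool_for(sp,yaw): # tool pose so that the scraper's origin is at sp with yaw(deg)
    D=R.from_euler("z",yaw-85.3,degrees=True);return sp+D.apply(p_g-s_g),D*q_g
def scr():
    p,q,s=cur();D=q*q_g.inv();return p+D.apply(s_g-p_g),D.as_rotvec(),s
E
python3 - <<'E'
from h import *
print(scr()[:2])
f=lambda x,z,yaw=96.4,y=0.:tool_for(C+x*ex+y*ey+[0,0,z],yaw)
w=[(*f(-.18,.12),12,0),(*f(-.085,.095),8,0),(*f(-.085,.052),7,0)]
o=rows(w)
E
```

```text
(array([ 0.45391014, -0.33175156,  0.11519629]), array([0.00189839, 0.0017366 , 0.00051512]))
[[0.2,0.3,0,0,0,0.003,0.0],[0.4,0.9,0,0,0,0.01,0.0],[0.7,1.4,0.1,0,0,0.015,0.0],[0.9,1.9,0,0,0,0.02,0.0],[1.1,2.2,0.1,-0.001,-0.001,0.024,0.0]]
[[1.2,2.3,0,0,0,0.025,0.0],[1.1,2.3,0.1,0,0,0.025,0.0],[1.1,2.2,0.1,0,0,0.023,0.0],[0.9,1.9,0,0,-0.001,0.02,0.0],[0.7,1.4,0.1,-0.001,0,0.015,0.0]]
[[0.5,0.9,0,0,0,0.01,0.0],[0.1,0.3,0,0,0,0.003,0.0],[0,0.4,-0.1,0,0,0,0.0],[-0.1,1,-0.3,0,0,0,0.0],[-0.2,1.5,-0.4,0,0,0,0.0]]
[[-0.2,1.8,-0.5,0,0,0,0.0],[-0.2,1.8,-0.4,0,0,0,0.0],[-0.2,1.6,-0.5,0,0,0,0.0],[-0.1,1,-0.2,0,0,0,0.0],[0,0.3,-0.1,0,0,0,0.0]]
[[0,0,-0.2,0,0,0,0.0],[0,0,-0.6,0,0,0,0.0],[0,0,-0.9,0,0,0,0.0],[0,0,-0.9,0,0,0,0.0],[0,0,-0.9,0,0,0,0.0]]
[[0,0,-0.6,0,0,0,0.0],[0,0,-0.2,0,0,0,0.0]]
```

Request:
play_rows([
  [0.2, 0.3, 0, 0, 0, 0.003, 0],
  [0.4, 0.9, 0, 0, 0, 0.01, 0],
  [0.7, 1.4, 0.1, 0, 0, 0.015, 0],
  [0.9, 1.9, 0, 0, 0, 0.02, 0],
  [1.1, 2.2, 0.1, 0, 0, 0.024, 0],
])

```text
clock: 15.1
tool_pos: [0.4867, -0.2746, 0.1594]
ee_rot: [-179.8, -50.1, 89.3]
contact_force: [0.1, -0.7, -1.1]
grip_width: 0.0256
grasp_force: 58.9
```

Request:
play_rows([
  [1.2, 2.3, 0, 0, 0, 0.025, 0],
  [1.1, 2.3, 0.1, 0, 0, 0.025, 0],
  [1.1, 2.2, 0.1, 0, 0, 0.023, 0],
  [0.9, 1.9, 0, 0, 0, 0.02, 0],
  [0.7, 1.4, 0.1, 0, 0, 0.015, 0],
])

```text
clock: 15.6
tool_pos: [0.5368, -0.1721, 0.1627]
ee_rot: [-179.8, -50.2, 95.7]
contact_force: [0.1, 0.6, -3.3]
grip_width: 0.0254
grasp_force: 58.8
```

Request:
play_rows([
  [0.5, 0.9, 0, 0, 0, 0.01, 0],
  [0.1, 0.3, 0, 0, 0, 0.003, 0],
  [0, 0.4, -0.1, 0, 0, 0, 0],
  [-0.1, 1, -0.3, 0, 0, 0, 0],
  [-0.2, 1.5, -0.4, 0, 0, 0, 0],
])

```text
clock: 16.1
tool_pos: [0.5391, -0.1349, 0.1539]
ee_rot: [-179.8, -50.1, 96.1]
contact_force: [0.3, -0.5, -2.7]
grip_width: 0.0248
grasp_force: 58.9
```

Request:
play_rows([
  [-0.2, 1.8, -0.5, 0, 0, 0, 0],
  [-0.2, 1.8, -0.4, 0, 0, 0, 0],
  [-0.2, 1.6, -0.5, 0, 0, 0, 0],
  [-0.1, 1, -0.2, 0, 0, 0, 0],
  [0, 0.3, -0.1, 0, 0, 0, 0],
])

```text
clock: 16.6
tool_pos: [0.5315, -0.068, 0.1372]
ee_rot: [-179.7, -50.2, 96.2]
contact_force: [0.2, -0.7, -2.7]
grip_width: 0.0253
grasp_force: 58.9
```

Request:
play_rows([
  [0, 0, 0, 0, 0, 0, 0],
  [0, 0, 0, 0, 0, 0, 0],
])

```text
clock: 16.8
tool_pos: [0.5327, -0.0698, 0.1373]
ee_rot: [-179.8, -50.1, 96.2]
contact_force: [-0.2, 0.1, -2.3]
grip_width: 0.0256
grasp_force: 58.9
```

```bash
python3 lk.py side s3 220 350 80 240
cat > bar.py <<'E'
from h import *
a,w,s=scr();print("kin scraper",a.round(4),w.round(3),"case",((a-C)@ex).round(4),((a-C)@ey).round(4))
for c in ("top","side"):
    vision.read_camera(c)
    for r in spotter.landmark_of("scraper",c)[:3]:
        v=W(c,r["at"])
        if np.hypot(*(v-a)[:2])<.06: print(c,"seen",v.round(4),"case",((v-C)@ex).round(4),((v-C)@ey).round(4))
E
python3 bar.py
```

```text
16.8 [ 0.53268242 -0.0697807   0.13729658] [-179.8499756   -50.07309946   96.23700606] [-0.17568428  0.05419145 -2.26133325] 0.025631038654150885 58.92092227935791 grasp [ 0.5343 -0.0843  0.1495]
kin scraper [ 0.5315 -0.0588  0.0958] [-0.     0.     0.193] case -0.0864 -0.0008
side seen [ 0.5312 -0.0612  0.0986] case -0.0888 -0.0003
```

View pics/s3.png

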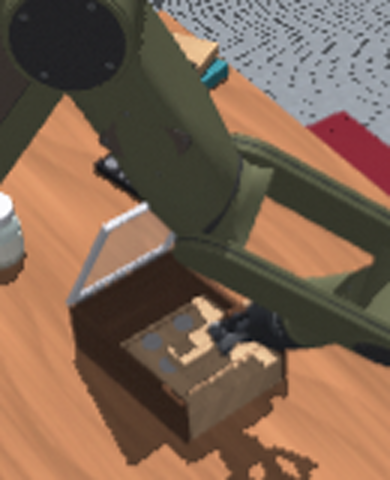

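The picture shows the bar held above the board at about (215,340), with the arm's links close to the cover. I'll check arm-to-cover clearance for the full push.

```bash
cat > clr.py <<'E'
from h import *
import sys
th=1.05;u=-np.cos(th)*ex+np.sin(th)*ez;n=-np.sin(th)*ex-np.cos(th)*ez
for c in ("top","side"):
    im,d=vision.read_camera(c);P=cloud(c,d).reshape(-1,3);P=P[np.isfinite(P).all(1)]
    for dx in (0,.10,.125):
        v=P+dx*ex-H;du,dn,dl=v@u,v@n,v@ey
        near=(P[:,2]>.10)&(abs(dl)<.09)&(du>0)&(du<.28)&(np.hypot(P[:,0],P[:,1])>.1)
        # robot points only: not on lid/case now
        v0=P-H;lid=(abs(v0@n)<.02)&(v0@u<.3)&(v0@u>-.02)
        k=near&~lid
        print(c,dx,k.sum(),"min dn",np.sort(dn[k])[:5].round(3) if k.any() else None, P[k][np.argmin(dn[k])].round(3) if k.any() else "")
print(sense()["joint_positions"].round(1))
E
python3 clr.py
```

```text
top 0 350 min dn [0.133 0.134 0.134 0.135 0.135] [ 0.582 -0.037  0.125]
top 0.1 613 min dn [0.047 0.047 0.047 0.048 0.048] [ 0.582 -0.037  0.125]
top 0.125 805 min dn [0.025 0.026 0.026 0.026 0.027] [ 0.582 -0.037  0.125]
side 0 337 min dn [0.133 0.133 0.134 0.134 0.134] [ 0.484 -0.044  0.119]
side 0.1 467 min dn [0.046 0.047 0.047 0.047 0.048] [ 0.484 -0.044  0.119]
side 0.125 487 min dn [0.025 0.025 0.025 0.026 0.026] [ 0.484 -0.044  0.119]
[-35.6  37.1  88.7  34.8  92.4 -52.8]
```

Request:
play_rows([
  [0, 0, -0.4, 0, 0, 0, 0],
  [0, 0, -0.9, 0, 0, 0, 0],
  [0, 0, -1.1, 0, 0, 0, 0],
  [0, 0, -1, 0, 0, 0, 0],
  [0, 0, -0.7, 0, 0, 0, 0],
])

```text
clock: 17.65
tool_pos: [0.5318, -0.0688, 0.0948]
ee_rot: [-179.7, -50.2, 96.1]
contact_force: [0.3, -1.3, -2.1]
grip_width: 0.0251
grasp_force: 58.9
```

Request:
play_rows([
  [0, 0, -0.4, 0, 0, 0, 0],
  [0, 0, -0.2, 0, 0, 0, 0],
  [0, 0, -0.1, 0, 0, 0, 0],
  [0, 0, 0, 0, 0, 0, 0],
  [0, 0, 0, 0, 0, 0, 0],
])

```text
clock: 18.15
tool_pos: [0.5324, -0.0692, 0.0896]
ee_rot: [-179.8, -50.1, 96.2]
contact_force: [-0.1, 0.3, -2.0]
grip_width: 0.0253
grasp_force: 58.9
```

```bash
python3 bar.py; python3 lk.py
```

```text
kin scraper [ 0.5311 -0.0581  0.048 ] [0.    0.001 0.194] case -0.0856 -0.0005
top seen [ 0.5322 -0.058   0.0499] case -0.0857 -0.0017
side seen [ 0.5309 -0.0624  0.0512] case -0.0899 0.0001
18.35 [ 0.53231184 -0.06914756  0.08957087] [-179.82564712  -50.10619412   96.24166372] [ 0.3902072   0.3979885  -2.70502164] 0.025169166094199842 58.92078101634979 grasp [ 0.534  -0.0836  0.1018]
```

Feel for the board.

Request:
play_rows([
  [0, 0, -0.1, 0, 0, 0, 0],
  [0, 0, -0.1, 0, 0, 0, 0],
  [0, 0, 0, 0, 0, 0, 0],
])

```text
clock: 18.65
tool_pos: [0.5321, -0.069, 0.0872]
ee_rot: [-179.8, -50.1, 96.2]
contact_force: [-0.3, -0.2, -1.3]
grip_width: 0.0255
grasp_force: 58.9
```

Request:
play_rows([
  [0, 0, -0.1, 0, 0, 0, 0],
  [0, 0, 0, 0, 0, 0, 0],
])

```text
clock: 18.85
tool_pos: [0.5322, -0.069, 0.0866]
ee_rot: [-179.8, -50.2, 96.2]
contact_force: [-0.6, 0.3, 0.2]
grip_width: 0.0252
grasp_force: 59.2
```

Request:
play_rows([
  [0, 0.3, 0, 0, 0, 0, 0],
  [-0.1, 0.5, 0, 0, 0, 0, 0],
  [-0.1, 0.6, 0, 0, 0, 0, 0],
  [0, 0.6, 0, 0, 0, 0, 0],
  [-0.1, 0.6, 0, 0, 0, 0, 0],
])

```text
clock: 19.35
tool_pos: [0.5295, -0.0426, 0.0866]
ee_rot: [-179.9, -50.1, 96.3]
contact_force: [0.3, -2.3, 3.8]
grip_width: 0.025
grasp_force: 59.6
```

Request:
play_rows([
  [0, 0.6, 0, 0, 0, 0, 0],
  [-0.1, 0.6, 0, 0, 0, 0, 0],
  [-0.1, 0.6, 0, 0, 0, 0, 0],
  [0, 0.6, 0, 0, 0, 0, 0],
  [-0.1, 0.6, 0, 0, 0, 0, 0],
])

```text
clock: 19.85
tool_pos: [0.5264, -0.0127, 0.0865]
ee_rot: [-179.8, -50.1, 96.2]
contact_force: [0.6, -4.1, 4.7]
grip_width: 0.0255
grasp_force: 59.9
```

```bash
python3 lk.py; python3 bar.py; python3 clr.py
```

```text
19.85 [ 0.52643935 -0.01266375  0.0865497 ] [-179.83925129  -50.1256165    96.24401143] [ 0.6177997  -4.10560331  4.70458043] 0.025462405080940255 59.897414445877075 grasp [ 0.5281 -0.0272  0.0987]
kin scraper [ 0.5251 -0.0016  0.045 ] [0.001 0.001 0.193] case -0.0288 -0.0009
side seen [ 0.5236 -0.0068  0.0453] case -0.0339 0.0012
top 0 7 min dn [0.167 0.171 0.173 0.173 0.177] [ 0.566 -0.137  0.229]
top 0.1 176 min dn [0.078 0.079 0.079 0.079 0.08 ] [ 0.558 -0.142  0.24 ]
top 0.125 280 min dn [0.056 0.057 0.057 0.057 0.058] [ 0.558 -0.142  0.24 ]
side 0 314 min dn [0.118 0.121 0.121 0.122 0.123] [ 0.505 -0.015  0.103]
side 0.1 404 min dn [0.031 0.034 0.035 0.036 0.036] [ 0.505 -0.015  0.103]
side 0.125 406 min dn [0.009 0.013 0.013 0.014 0.014] [ 0.505 -0.015  0.103]
[-31.7  39.2  95.1  37.4  83.9 -55.4]
```

Request:
play_rows([
  [0, 0.6, 0, 0, 0, 0, 0],
  [-0.1, 0.6, 0, 0, 0, 0, 0],
  [-0.1, 0.6, 0, 0, 0, 0, 0],
  [0, 0.6, 0, 0, 0, 0, 0],
  [-0.1, 0.6, 0, 0, 0, 0, 0],
])

```text
clock: 20.65
tool_pos: [0.5238, 0.016, 0.0865]
ee_rot: [-179.9, -50.1, 96.2]
contact_force: [0.7, -4.6, 6.8]
grip_width: 0.0249
grasp_force: 60.1
```

Request:
play_rows([
  [0, 0.6, 0, 0, 0, 0, 0],
  [-0.1, 0.6, 0, 0, 0, 0, 0],
  [-0.1, 0.6, 0, 0, 0, 0, 0],
  [0, 0.6, 0, 0, 0, 0, 0],
  [-0.1, 0.6, 0, 0, 0, 0, 0],
])

```text
clock: 21.15
tool_pos: [0.5208, 0.0462, 0.0865]
ee_rot: [-179.9, -50.1, 96.2]
contact_force: [-0.3, -4.4, 6.1]
grip_width: 0.0252
grasp_force: 60.0
```

Request:
play_rows([
  [0, 0.6, 0, 0, 0, 0, 0],
  [-0.1, 0.5, 0, 0, 0, 0, 0],
  [0, 0.3, 0, 0, 0, 0, 0],
  [0, 0, 0, 0, 0, 0, 0],
])

```text
clock: 21.55
tool_pos: [0.5195, 0.0606, 0.0865]
ee_rot: [-179.8, -50.1, 96.2]
contact_force: [0.7, -0.8, 4.5]
grip_width: 0.0251
grasp_force: 59.7
```

```bash
python3 lk.py top t4 200 330 150 290; python3 bar.py; python3 pu.py
```

```text
21.55 [0.51948652 0.06064992 0.08651936] [-179.83969808  -50.09930611   96.24333015] [ 0.70362696 -0.7742929   4.51734157] 0.02513346834157587 59.720420837402344 grasp [0.5211 0.0462 0.0987]
kin scraper [0.5182 0.0717 0.045 ] [0.001 0.001 0.193] case 0.0448 -0.0022
side seen [0.5166 0.0676 0.0419] case 0.0408 -0.0001
top [ 0.516 -0.49   0.003] case -0.513 0.063 0.82
top [ 0.45  -0.624  0.003] case -0.639 0.143 0.77
side [ 0.445 -0.623 -0.004] case -0.637 0.148 0.75
side [0.519 0.068 0.046] case 0.041 -0.002 0.65
side [ 0.512 -0.488 -0.002] case -0.511 0.066 0.53
```

View pics/t4.png

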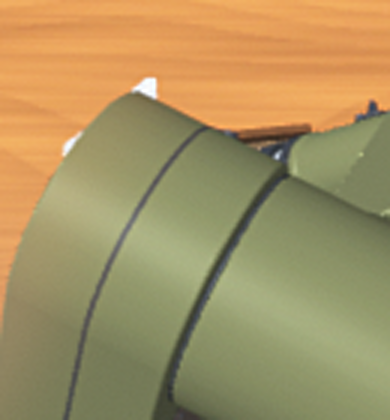

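The arm hides the case in this view, so I'll back off to look into it.

Request:
play_rows([
  [0, -0.3, 0.1, 0, 0, 0, 0],
  [0.1, -0.8, 0.1, 0, 0, 0, 0],
  [0.1, -1.2, 0.1, 0, 0, 0, 0],
  [0.2, -1.5, 0.1, 0, 0, 0, 0],
  [0.2, -1.5, 0.1, 0, 0, 0, 0],
])

```text
clock: 22.6
tool_pos: [0.5254, 0.0062, 0.0909]
ee_rot: [-179.8, -50.1, 96.2]
contact_force: [0.8, -0.1, -2.3]
grip_width: 0.0252
grasp_force: 58.9
```

Request:
play_rows([
  [0.2, -1.5, 0.1, 0, 0, 0, 0],
  [0.1, -1.5, 0.1, 0, 0, 0, 0],
  [0.2, -1.5, 0.2, 0, 0, 0, 0],
  [0.2, -1.5, 0.5, 0, 0, 0, 0],
  [0.1, -1.5, 0.8, 0, 0, 0, 0],
])

```text
clock: 23.1
tool_pos: [0.5333, -0.0684, 0.1084]
ee_rot: [-179.7, -50.1, 96.2]
contact_force: [0.0, 0.1, -1.2]
grip_width: 0.0254
grasp_force: 58.9
```

Request:
play_rows([
  [0.2, -2, 1, 0, 0, 0, 0],
  [0.2, -2, 1, 0, 0, 0, 0],
  [0.2, -2, 1, 0, 0, 0, 0],
  [0.2, -2, 1, 0, 0, 0, 0],
  [0.1, -1, 0.5, 0, 0, 0, 0],
])

```text
clock: 23.6
tool_pos: [0.5428, -0.1596, 0.1542]
ee_rot: [-179.9, -50.0, 96.2]
contact_force: [-0.4, -0.2, -2.1]
grip_width: 0.025
grasp_force: 59.1
```

```bash
python3 lk.py top t5 200 330 150 290; python3 bar.py; python3 pu.py
```

```text
23.6 [ 0.54280417 -0.15957156  0.154192  ] [-179.91939     -50.01293053   96.24055747] [-0.36337153 -0.19884474 -2.1418882 ] 0.0250284726895753 59.05176401138306 grasp [ 0.5444 -0.174   0.1664]
kin scraper [ 0.542  -0.1495  0.1127] [-0.002 -0.001  0.192] case -0.1778 -0.0012
top seen [ 0.5392 -0.15    0.1145] case -0.1779 0.0016
side seen [ 0.5393 -0.1489  0.1151] case -0.1769 0.0014
top [ 0.449 -0.627  0.003] case -0.642 0.144 0.82
top [ 0.538 -0.147  0.115] case -0.175 0.002 0.79
side [ 0.705 -0.311  0.001] case -0.356 -0.145 0.38
side [ 0.444 -0.622  0.001] case -0.637 0.149 0.71
side [ 0.513 -0.487 -0.004] case -0.51 0.065 0.68
side [ 0.539 -0.148  0.111] case -0.176 0.002 0.5
```

View pics/t5.png

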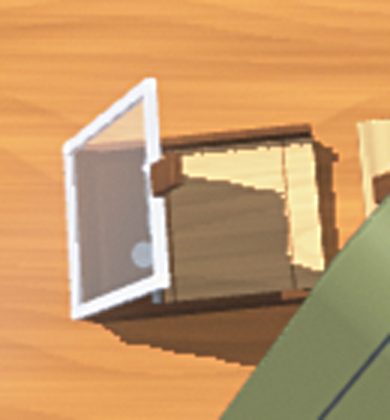

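Run:
```python
from h import *
k=vision.calibration("top");M=T("top")
n=cv2.undistortPoints(np.array([[[246.7,234.3]],[[253.5,246]],[[252.5,248.5]]]),np.array(k["intrinsics"]),np.array(k["dist_coeffs"])).reshape(-1,2)
for a in n:
    r=M[:3,:3]@np.r_[a,1];o=M[:3,3]
    for z in (.016,.051):
        w=o+r*(z-o[2])/r[2];print(z,"case",((w-C)@ex).round(4),((w-C)@ey).round(4))
for c,b in (("top",(215,265,180,260)),("side",(240,320,160,225))):
    im,d=vision.read_camera(c)
    q=im[b[2]:b[3],b[0]:b[1],::-1].astype(float);q=np.clip((q/255)**.6*255*1.2-20,0,255).astype(np.uint8)
    q=cv2.resize(q,None,fx=6,fy=6,interpolation=cv2.INTER_CUBIC);q=cv2.copyMakeBorder(q,0,480-q.shape[0],0,0,cv2.BORDER_CONSTANT)
    globals()[c]=q
cv2.imwrite("pics/m6.png",np.hstack([top,side]))
```

```text
0.016 case 0.0642 0.0204
0.051 case 0.0582 0.0254
0.016 case 0.0464 0.057
0.051 case 0.041 0.0608
0.016 case 0.0498 0.064
0.051 case 0.0443 0.0677
```

View pics/m6.png

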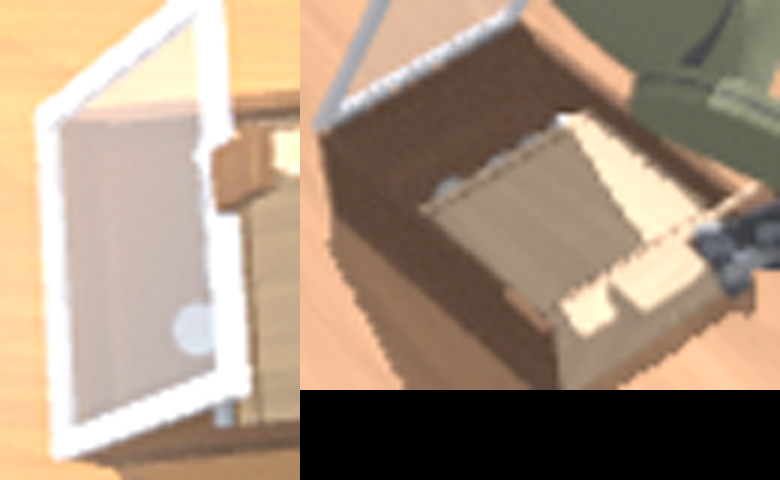

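Run:
```python
from h import *
im,d=vision.read_camera("side");X=cloud("side",d)
k=(X-C);a=k@ex;b=k@ey
m=(a>.042)&(a<.103)&(abs(b)<.073)&(X[...,2]<.06)
print("n",m.sum(),"z",np.percentile(X[m][:,2],[0,50,90,98,100]).round(3))
for v,u in zip(*np.where(m&(X[...,2]>.012))): print(u,v,a[v,u].round(3),b[v,u].round(3),X[v,u,2].round(3),im[v,u])
```

```text
n 192 z [-0.002  0.012  0.038  0.054  0.059]
275 169 0.103 -0.066 0.054 [48 35 27]
276 170 0.102 -0.069 0.047 [49 35 28]
276 172 0.102 -0.068 0.037 [49 34 25]
281 172 0.073 -0.072 0.055 [51 36 29]
269 173 0.101 -0.034 0.054 [49 33 26]
273 173 0.103 -0.054 0.04 [49 34 25]
272 174 0.102 -0.048 0.038 [50 34 26]
281 174 0.075 -0.072 0.042 [50 35 27]
283 175 0.063 -0.073 0.045 [50 35 27]
276 176 0.102 -0.066 0.016 [51 36 29]
280 176 0.081 -0.071 0.028 [51 36 29]
260 177 0.102 0.01 0.059 [50 35 27]
273 177 0.102 -0.052 0.02 [51 35 26]
276 177 0.101 -0.065 0.012 [53 37 29]
286 177 0.044 -0.073 0.047 [49 34 27]
264 178 0.103 -0.009 0.041 [50 35 27]
274 178 0.098 -0.053 0.017 [52 36 28]
278 178 0.089 -0.066 0.014 [53 37 29]
279 178 0.084 -0.067 0.017 [53 36 29]
264 179 0.103 -0.008 0.037 [50 35 28]
273 179 0.098 -0.047 0.015 [53 36 29]
274 179 0.094 -0.05 0.016 [53 37 28]
275 179 0.092 -0.053 0.015 [52 36 28]
283 179 0.049 -0.061 0.04 [177 176 184]
284 179 0.051 -0.068 0.034 [194 179 169]
257 180 0.099 0.027 0.056 [50 35 27]
265 180 0.102 -0.011 0.03 [50 35 26]
269 180 0.102 -0.03 0.017 [54 3
[... 1927 characters left out ...]
0.087 0.017 0.015 [52 37 29]
256 189 0.098 0.038 0.015 [56 39 29]
257 189 0.097 0.034 0.013 [55 38 29]
258 189 0.092 0.032 0.016 [54 38 29]
264 189 0.073 0.017 0.019 [56 43 37]
255 190 0.099 0.042 0.012 [56 39 30]
256 190 0.093 0.041 0.016 [53 37 27]
257 190 0.092 0.037 0.013 [52 37 29]
259 190 0.087 0.031 0.013 [52 36 29]
262 190 0.079 0.023 0.014 [51 36 27]
263 190 0.073 0.022 0.017 [64 55 52]
264 190 0.071 0.019 0.017 [82 79 82]
259 191 0.081 0.036 0.016 [52 37 30]
263 191 0.073 0.023 0.012 [85 82 84]
264 191 0.068 0.021 0.015 [100  93  90]
265 191 0.043 0.033 0.041 [112  97  85]
262 192 0.067 0.031 0.017 [68 58 55]
260 193 0.072 0.038 0.012 [52 38 30]
261 193 0.044 0.051 0.042 [69 52 41]
```

The side crop shows the board empty. One puck lies flat in the gutter at case (0.067, 0.02), and the others lean on edge against the board's end, with tops near z 0.035, so all are below board level. Next I'll return the scraper.

Run:
```python
from h import *
f=lambda z:tool_for(np.array([.4525,-.320,z]),85.3)
o=rows([(*f(.09),14,0),(*f(.011),10,0)])
```

```text
[[-0.1,-0.2,0,0,0,-0.002,0.0],[-0.3,-0.7,-0.1,0,0,-0.008,0.0],[-0.6,-1,-0.1,0,0,-0.011,0.0],[-0.7,-1.4,-0.2,0,0,-0.016,0.0],[-0.9,-1.6,-0.2,0,0,-0.018,0.0]]
[[-0.9,-1.9,-0.2,0,-0.001,-0.02,0.0],[-1,-1.9,-0.3,-0.001,0,-0.022,0.0],[-1,-2,-0.2,0,0,-0.022,0.0],[-1,-1.8,-0.3,0,0,-0.02,0.0],[-0.9,-1.7,-0.2,0,0,-0.018,0.0]]
[[-0.7,-1.3,-0.1,0,0,-0.016,0.0],[-0.5,-1.1,-0.2,0,0,-0.011,0.0],[-0.3,-0.6,0,0,0,-0.008,0.0],[-0.2,-0.2,-0.1,0,0,-0.002,0.0],[0,0,-0.2,0,0,0,0.0]]
[[0,0,-0.5,0,0,0,0.0],[0,0,-0.9,0,0,0,0.0],[0,0,-1.1,0,0,0,0.0],[0,0,-1.2,0,0,0,0.0],[0,0,-1.2,0,0,0,0.0]]
[[0,0,-1.1,0,0,0,0.0],[0,0,-0.9,0,0,0,0.0],[0,0,-0.6,0,0,0,0.0],[0,0,-0.2,0,0,0,0.0]]
```

Request:
play_rows([
  [-0.1, -0.2, 0, 0, 0, -0.002, 0],
  [-0.3, -0.7, -0.1, 0, 0, -0.008, 0],
  [-0.6, -1, -0.1, 0, 0, -0.011, 0],
  [-0.7, -1.4, -0.2, 0, 0, -0.016, 0],
  [-0.9, -1.6, -0.2, 0, 0, -0.018, 0],
])

```text
clock: 24.8
tool_pos: [0.5155, -0.2075, 0.147]
ee_rot: [-179.8, -50.1, 93.0]
contact_force: [-0.9, -0.9, -1.7]
grip_width: 0.0251
grasp_force: 59.0
```

Request:
play_rows([
  [-0.9, -1.9, -0.2, 0, 0, -0.02, 0],
  [-1, -1.9, -0.3, 0, 0, -0.022, 0],
  [-1, -2, -0.2, 0, 0, -0.022, 0],
  [-1, -1.8, -0.3, 0, 0, -0.02, 0],
  [-0.9, -1.7, -0.2, 0, 0, -0.018, 0],
])

```text
clock: 25.3
tool_pos: [0.4666, -0.3013, 0.1349]
ee_rot: [-179.7, -50.1, 87.0]
contact_force: [0.4, -0.4, -2.4]
grip_width: 0.0252
grasp_force: 59.0
```

Request:
play_rows([
  [-0.7, -1.3, -0.1, 0, 0, -0.016, 0],
  [-0.5, -1.1, -0.2, 0, 0, -0.011, 0],
  [-0.3, -0.6, 0, 0, 0, -0.008, 0],
  [-0.2, -0.2, -0.1, 0, 0, -0.002, 0],
  [0, 0, -0.2, 0, 0, 0, 0],
])

```text
clock: 25.8
tool_pos: [0.4513, -0.331, 0.1294]
ee_rot: [-179.8, -50.1, 85.1]
contact_force: [-0.9, 0.5, -2.2]
grip_width: 0.0252
grasp_force: 59.0
```

Request:
play_rows([
  [0, 0, -0.5, 0, 0, 0, 0],
  [0, 0, -0.9, 0, 0, 0, 0],
  [0, 0, -1.1, 0, 0, 0, 0],
  [0, 0, -1.2, 0, 0, 0, 0],
  [0, 0, -1.2, 0, 0, 0, 0],
])

```text
clock: 26.3
tool_pos: [0.4512, -0.3307, 0.0789]
ee_rot: [-179.7, -50.2, 85.1]
contact_force: [-0.1, -0.2, -1.9]
grip_width: 0.025
grasp_force: 59.0
```

Request:
play_rows([
  [0, 0, -1.1, 0, 0, 0, 0],
  [0, 0, -0.9, 0, 0, 0, 0],
  [0, 0, -0.6, 0, 0, 0, 0],
  [0, 0, -0.2, 0, 0, 0, 0],
  [0, 0, 0, 0, 0, 0, 0],
])

```text
clock: 26.8
tool_pos: [0.4512, -0.3311, 0.0521]
ee_rot: [-179.8, -50.1, 85.1]
contact_force: [-0.0, 0.1, -2.8]
grip_width: 0.0254
grasp_force: 59.0
```

```bash
python3 bar.py; python3 lk.py
```

```text
kin scraper [ 0.452  -0.3199  0.0106] [ 0.001  0.001 -0.001] case -0.3371 0.1072
top seen [ 0.4525 -0.3207  0.0136] case -0.3379 0.1068
side seen [ 0.4521 -0.3226  0.0131] case -0.3397 0.1074
27.0 [ 0.45138251 -0.33131918  0.05277904] [-179.8446387   -50.08583058   85.1391674 ] [ 0.26075083  0.29910392 -2.49548647] 0.02503501474812879 59.01137351989746 grasp [ 0.4502 -0.3458  0.065 ]
```

Request:
play_rows([
  [0, 0, -0.2, 0, 0, 0, 0],
  [0, 0, -0.1, 0, 0, 0, 0],
  [0, 0, -0.1, 0, 0, 0, 0],
  [0, 0, 0, 0, 0, 0, 0],
])

```text
clock: 27.4
tool_pos: [0.4511, -0.331, 0.0482]
ee_rot: [-179.8, -50.1, 85.1]
contact_force: [-0.2, -0.3, -1.3]
grip_width: 0.0249
grasp_force: 59.0
```

Request:
play_rows([
  [0, 0, -0.1, 0, 0, 0, 0],
  [0, 0, 0, 0, 0, 0, 0],
])

```text
clock: 27.6
tool_pos: [0.4512, -0.3311, 0.0477]
ee_rot: [-179.8, -50.2, 85.1]
contact_force: [-0.8, -0.5, 0.4]
grip_width: 0.0251
grasp_force: 59.2
```

Request:
play_rows([
  [0, 0, 0, 0, 0, 0, 3],
  [0, 0, 0, 0, 0, 0, 4],
  [0, 0, 0, 0, 0, 0, 5],
  [0, 0, 0, 0, 0, 0, 6],
  [0, 0, 0, 0, 0, 0, 6],
])

```text
clock: 28.1
tool_pos: [0.4512, -0.331, 0.0473]
ee_rot: [-179.8, -50.1, 85.1]
contact_force: [0.7, -0.9, -0.8]
grip_width: 0.0601
grasp_force: 0.0
```

Request:
play_rows([
  [0, -0.4, 0.3, 0, 0, 0, 6],
  [-0.1, -0.8, 0.7, 0, 0, 0, 6],
  [-0.1, -1.2, 1, 0, 0, 0, 6],
  [-0.1, -1.5, 1.3, 0, 0, 0, 6],
  [-0.1, -1.5, 1.3, 0, 0, 0, 6],
])

```text
clock: 28.6
tool_pos: [0.4471, -0.3862, 0.0943]
ee_rot: [-179.8, -50.1, 85.1]
contact_force: [1.0, -0.6, 0.2]
grip_width: 0.0598
grasp_force: 0.0
```

Request:
play_rows([
  [-0.1, -1.5, 1.3, 0, 0, 0, 6],
  [-0.1, -1.5, 1.3, 0, 0, 0, 6],
  [-0.1, -1.2, 1, 0, 0, 0, 6],
  [0, -0.8, 0.7, 0, 0, 0, 6],
  [0, -0.4, 0.4, 0, 0, 0, 6],
])

```text
clock: 29.1
tool_pos: [0.4442, -0.4404, 0.1411]
ee_rot: [-179.9, -50.0, 85.1]
contact_force: [0.5, 0.4, 0.1]
grip_width: 0.0599
grasp_force: 0.0
```

```bash
python3 lk.py top t7 180 440 150 330
python3 - <<'E'
from h import *
vision.read_camera("top")
for t in ("scraper","lid_tab"): print(t,[(W("top",r["at"]).round(3).tolist(),round(r["conf"],2)) for r in spotter.landmark_of(t,"top")])
P=cloud("top",np.load("t7.npy")).reshape(-1,3)
m=(np.hypot(P[:,0]-.452,P[:,1]+.32)<.085)&(P[:,2]>.022)&(P[:,2]<.035);print(cv2.minAreaRect((P[m][:,:2]*1000).astype(np.float32)),np.median(P[m][:,2]))
# open-lid tab grip
th=1.05;p,q,s=cur()
print(s["joint_positions"].round(1))
ph=.53
Q=R.from_rotvec(ey*ph)*down(6.4)
lat=-.0012
g=H+lat*ey-ex*.257*np.cos(th+.026)+ez*.257*np.sin(th+.026)
print("grasp",g,"tcp",g+Q.apply([0,0,.019]))
mid=np.array([.47,-.20,.36]);Qm=R.from_rotvec(ey*0)*down(2)
pre=g+Q.apply([0,0,.019-.11])
rows([(mid,Qm,14,6),(pre,Q,14,6),(g+Q.apply([0,0,.019]),Q,10,6)])
E
```

```text
29.1 [ 0.44416595 -0.44038521  0.14112724] [-179.86818089  -50.04339198   85.12085417] [0.50469842 0.36807077 0.06545217] 0.059858690408678576 0.0 grasp [ 0.443  -0.4549  0.1533]
scraper [([0.452, -0.32, 0.009], 0.62), ([0.514, -0.489, 0.004], 0.61)]
lid_tab [([0.519, 0.023, 0.298], 0.66)]
((450.431640625, -319.640380859375), (36.60296630859375, 129.734130859375), 84.64494323730469) 0.03092278490465883
[-62.7  48.2  61.9  26.2 113.1 -57.1]
grasp [0.52297694 0.02014055 0.29667682] tcp [0.52404761 0.01059527 0.28028348]
[[0,0.3,0.3,-0.011,0,0.001,6.0],[0.1,0.9,0.8,-0.032,0.001,0.004,6.0],[0.2,1.4,1.3,-0.053,0.001,0.007,6.0],[0.2,1.9,1.7,-0.069,0.001,0.009,6.0],[0.2,2.3,2.1,-0.083,0.002,0.01,6.0]]
[[0.3,2.5,2.4,-0.093,0.002,0.012,6.0],[0.3,2.6,2.4,-0.097,0.002,0.012,6.0],[0.3,2.7,2.4,-0.097,0.002,0.013,6.0],[0.3,2.5,2.4,-0.093,0.002,0.012,6.0],[0.2,2.3,2.1,-0.083,0.002,0.01,6.0]]
[[0.2,1.9,1.7,-0.069,0.001,0.009,6.0],[0.2,1.4,1.3,-0.053,0.001,0.007,6.0],[0.1,0.9,0.8,-0.032,0.001,0.004,6.0],[0,0.3,0.3,-0.011,0,0.001,6.0],[0,0.3,0,-0.007,0,0.001,6.0]]
[[0.2,1,0.1,-0.019,-0.002,0.003,6.0],[0.3,1.6,0.1,-0.032,-0.002,0.004,6.0],[0.4,2.1,0.1,-0.042,-0.003,0.006,6.0],[0.4,2.5,0.1,-0.05,-0.004,0.007,6.0],[0.5,2.8,0.2,-0.056,-0.004,0.008,6.0]]
[[0.6,3,0.2,-0.058,-0.004,0.009,6.0],[0.5,2.9,0.1,-0.059,-0.005,0.008,6.0],[0.5,2.8,0.2,-0.056,-0.004,0.008,6.0],[0.5,2.5,0.1,-0.05,-0.003,0.007,6.0],[0.4,2.1,0.2,-0.042,-0.003,0.006,6.0]]
[[0.2,1.6,0,-0.032,-0.003,0.004,6.0],[0.2,1,0.1,-0.019,-0.001,0.003,6.0],[0.1,0.3,0,-0.007,-0.001,0.001,6.0],[0,-0.1,-0.2,0,0,0,6.0],[0,-0.4,-0.7,0,0,0,6.0]]
[[0.1,-0.6,-1,0,0,0,6.0],[0.1,-0.8,-1.4,0,0,0,6.0],[0.1,-0.8,-1.4,0,0,0,6.0],[0.1,-0.9,-1.5,0,0,0,6.0],[0.1,-0.7,-1.3,0,0,0,6.0]]
[[0,-0.7,-1.1,0,0,0,6.0],[0.1,-0.3,-0.6,0,0,0,6.0],[0,-0.2,-0.3,0,0,0,6.0]]
```

View pics/t7.png

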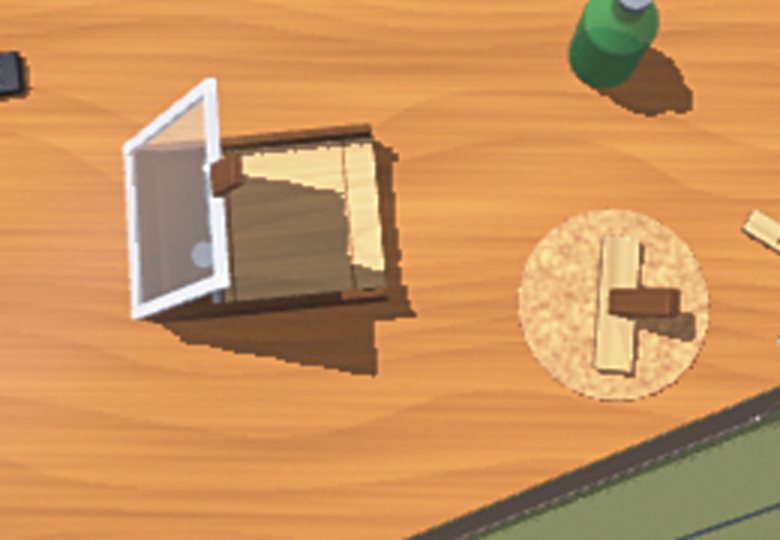

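The scraper stands centred on the trivet at (620,300). Now I'll regrip the tab.

Request:
play_rows([
  [0, 0.3, 0.3, -0.011, 0, 0.001, 6],
  [0.1, 0.9, 0.8, -0.032, 0.001, 0.004, 6],
  [0.2, 1.4, 1.3, -0.053, 0.001, 0.007, 6],
  [0.2, 1.9, 1.7, -0.069, 0.001, 0.009, 6],
  [0.2, 2.3, 2.1, -0.083, 0.002, 0.01, 6],
])

```text
clock: 29.8
tool_pos: [0.4508, -0.3702, 0.2014]
ee_rot: [179.5, -35.9, 87.4]
contact_force: [0.6, -0.1, -0.6]
grip_width: 0.0604
grasp_force: 0.0
```

Request:
play_rows([
  [0.3, 2.5, 2.4, -0.093, 0.002, 0.012, 6],
  [0.3, 2.6, 2.4, -0.097, 0.002, 0.012, 6],
  [0.3, 2.7, 2.4, -0.097, 0.002, 0.013, 6],
  [0.3, 2.5, 2.4, -0.093, 0.002, 0.012, 6],
  [0.2, 2.3, 2.1, -0.083, 0.002, 0.01, 6],
])

```text
clock: 30.3
tool_pos: [0.4648, -0.2428, 0.3212]
ee_rot: [179.4, -9.2, 90.9]
contact_force: [0.5, -0.6, 0.3]
grip_width: 0.0598
grasp_force: 0.0
```

Request:
play_rows([
  [0.2, 1.9, 1.7, -0.069, 0.001, 0.009, 6],
  [0.2, 1.4, 1.3, -0.053, 0.001, 0.007, 6],
  [0.1, 0.9, 0.8, -0.032, 0.001, 0.004, 6],
  [0, 0.3, 0.3, -0.011, 0, 0.001, 6],
  [0, 0.3, 0, -0.007, 0, 0.001, 6],
])

```text
clock: 30.8
tool_pos: [0.4699, -0.1962, 0.3606]
ee_rot: [180.0, 0.5, 92.2]
contact_force: [-0.3, -0.5, 0.1]
grip_width: 0.0602
grasp_force: 0.0
```

Request:
play_rows([
  [0.2, 1, 0.1, -0.019, -0.002, 0.003, 6],
  [0.3, 1.6, 0.1, -0.032, -0.002, 0.004, 6],
  [0.4, 2.1, 0.1, -0.042, -0.003, 0.006, 6],
  [0.4, 2.5, 0.1, -0.05, -0.004, 0.007, 6],
  [0.5, 2.8, 0.2, -0.056, -0.004, 0.008, 6],
])

```text
clock: 31.3
tool_pos: [0.4878, -0.0976, 0.365]
ee_rot: [179.8, 12.0, 93.5]
contact_force: [0.7, 0.1, 1.0]
grip_width: 0.0597
grasp_force: 0.0
```

Request:
play_rows([
  [0.6, 3, 0.2, -0.058, -0.004, 0.009, 6],
  [0.5, 2.9, 0.1, -0.059, -0.005, 0.008, 6],
  [0.5, 2.8, 0.2, -0.056, -0.004, 0.008, 6],
  [0.5, 2.5, 0.1, -0.05, -0.003, 0.007, 6],
  [0.4, 2.1, 0.2, -0.042, -0.003, 0.006, 6],
])

```text
clock: 31.8
tool_pos: [0.5131, 0.0368, 0.3728]
ee_rot: [-179.9, 27.2, 96.0]
contact_force: [1.0, 0.8, 0.5]
grip_width: 0.0599
grasp_force: 0.0
```

Request:
play_rows([
  [0.2, 1.6, 0, -0.032, -0.003, 0.004, 6],
  [0.2, 1, 0.1, -0.019, -0.001, 0.003, 6],
  [0.1, 0.3, 0, -0.007, -0.001, 0.001, 6],
  [0, 0, 0, 0, 0, 0, 6],
  [0, 0, 0, 0, 0, 0, 6],
])

```text
clock: 32.3
tool_pos: [0.5181, 0.0639, 0.3753]
ee_rot: [180.0, 30.4, 96.3]
contact_force: [-1.2, -0.3, -0.1]
grip_width: 0.0597
grasp_force: 0.0
```

Run:
```python
from h import *
p,q,s=cur();print(p,s["ee_rot"],s["contact_force"])
th=1.05;Q=R.from_rotvec(ey*.53)*down(6.4)
g=H-.0012*ey-ex*.257*np.cos(th+.026)+ez*.257*np.sin(th+.026)
rows([(g+Q.apply([0,0,.019]),Q,10,6)])
```

```text
[0.51813189 0.06388167 0.37530091] [179.9880522   30.44205105  96.34498227] [-1.1554801  -0.28715256 -0.06421745]
[[0,-0.1,-0.2,0,0,0,6.0],[0.1,-0.4,-0.7,0,0,0,6.0],[0,-0.6,-1.1,0,0,0,6.0],[0.1,-0.7,-1.3,0,0,0,6.0],[0.1,-0.9,-1.5,0.001,0,0,6.0]]
[[0.1,-0.8,-1.4,0,0,0.001,6.0],[0.1,-0.7,-1.3,0,0,0,6.0],[0,-0.6,-1.1,0,0,0,6.0],[0.1,-0.4,-0.7,0,0,0,6.0],[0,-0.1,-0.2,0,0,0,6.0]]
```

Request:
play_rows([
  [0, -0.1, -0.2, 0, 0, 0, 6],
  [0.1, -0.4, -0.7, 0, 0, 0, 6],
  [0, -0.6, -1.1, 0, 0, 0, 6],
  [0.1, -0.7, -1.3, 0, 0, 0, 6],
  [0.1, -0.9, -1.5, 0, 0, 0, 6],
])

```text
clock: 32.8
tool_pos: [0.5209, 0.037, 0.3263]
ee_rot: [180.0, 30.4, 96.4]
contact_force: [0.0, 0.8, -0.7]
grip_width: 0.0601
grasp_force: 0.0
```

Request:
play_rows([
  [0.1, -0.8, -1.4, 0, 0, 0, 6],
  [0.1, -0.7, -1.3, 0, 0, 0, 6],
  [0, -0.6, -1.1, 0, 0, 0, 6],
  [0.1, -0.4, -0.7, 0, 0, 0, 6],
  [0, -0.1, -0.2, 0, 0, 0, 6],
])

```text
clock: 33.3
tool_pos: [0.5237, 0.0112, 0.2792]
ee_rot: [-179.9, 30.4, 96.4]
contact_force: [0.0, 0.9, -0.1]
grip_width: 0.06
grasp_force: 0.0
```

Request:
play_rows([
  [0, 0, 0, 0, 0, 0, 4],
  [0, 0, 0, 0, 0, 0, 2],
  [0, 0, 0, 0, 0, 0, 0],
  [0, 0, 0, 0, 0, 0, 0],
  [0, 0, 0, 0, 0, 0, 0],
])

```text
clock: 33.8
tool_pos: [0.5242, 0.0119, 0.2809]
ee_rot: [179.9, 30.5, 96.4]
contact_force: [-1.5, -1.3, 2.7]
grip_width: 0.0249
grasp_force: 59.4
```

```bash
cat > lower.py <<'E'
from h import *
p,q,s=cur();print(p,s["ee_rot"],s["grip_width"],s["grasp_force"],s["contact_force"])
g0=p+q.apply([0,0,-.019]);v=g0-H
r=np.hypot(v@ex,v[2]);a0=np.arctan2(v[2],-v@ex);lat=v@ey;print("r",r,"a0",a0,"lat",lat)
T0=1.05;N=44;w=[]
for i in range(1,N+1):
    f=i/N if i<N else 1;th=T0*(1-f);ph=-T0*f*.5
    Q=R.from_rotvec(ey*ph)*q
    a=a0-T0+th
    g=H+lat*ey-ex*r*np.cos(a)+ez*r*np.sin(a)
    w.append((g+Q.apply([0,0,.019]),Q,1,0))
rows(w,p,q);print(w[-1][0])
E
python3 lower.py
```

```text
[0.52417122 0.01186505 0.28088646] [179.93144829  30.45859298  96.39355933] 0.024851865636186587 59.38985288143158 [-1.48026606 -1.26305013  2.70500315]
r 0.2569157739770415 a0 1.0814512487305363 lat -0.001442726330869351
[[0.1,-0.5,-0.3,0.012,0.001,0,0.0],[0,-0.5,-0.3,0.012,0.002,0,0.0],[0.1,-0.5,-0.4,0.012,0.001,0,0.0],[0,-0.5,-0.3,0.011,0.001,0,0.0],[0.1,-0.5,-0.4,0.012,0.002,0,0.0]]
[[0,-0.5,-0.3,0.012,0.001,0,0.0],[0.1,-0.4,-0.4,0.012,0.001,0,0.0],[0,-0.5,-0.4,0.012,0.002,0,0.0],[0.1,-0.4,-0.4,0.012,0.001,0,0.0],[0,-0.5,-0.4,0.012,0.001,0,0.0]]
[[0.1,-0.4,-0.4,0.011,0.002,0,0.0],[0,-0.4,-0.5,0.012,0.001,0,0.0],[0.1,-0.4,-0.4,0.012,0.001,0,0.0],[0,-0.4,-0.5,0.012,0.002,0,0.0],[0.1,-0.4,-0.4,0.012,0.001,0,0.0]]
[[0,-0.4,-0.5,0.012,0.001,0,0.0],[0,-0.4,-0.5,0.012,0.002,0,0.0],[0.1,-0.3,-0.5,0.011,0.001,0,0.0],[0,-0.4,-0.5,0.012,0.001,0,0.0],[0.1,-0.3,-0.5,0.012,0.002,0,0.0]]
[[0,-0.3,-0.5,0.012,0.001,0,0.0],[0,-0.3,-0.5,0.012,0.001,0,0.0],[0.1,-0.3,-0.5,0.012,0.002,0,0.0],[0,-0.3,-0.6,0.012,0.001,0,0.0],[0,-0.3,-0.5,0.011,0.001,0,0.0]]
[[0.1,-0.2,-0.6,0.012,0.002,0,0.0],[0,-0.3,-0.5,0.012,0.001,0,0.0],[0,-0.2,-0.6,0.012,0.001,0,0.0],[0,-0.2,-0.6,0.012,0.002,0,0.0],[0.1,-0.2,-0.5,0.012,0.001,0,0.0]]
[[0,-0.2,-0.6,0.012,0.001,0,0.0],[0,-0.2,-0.6,0.011,0.002,0,0.0],[0,-0.1,-0.6,0.012,0.001,0,0.0],[0,-0.2,-0.6,0.012,0.001,0,0.0],[0,-0.1,-0.6,0.012,0.002,0,0.0]]
[[0.1,-0.1,-0.6,0.012,0.001,0,0.0],[0,-0.1,-0.6,0.012,0.001,0,0.0],[0,-0.1,-0.6,0.012,0.002,0,0.0],[0,-0.1,-0.6,0.011,0.001,0,0.0],[0,-0.1,-0.6,0.012,0.001,0,0.0]]
[[0,0,-0.6,0.012,0.002,0,0.0],[0,-0.1,-0.6,0.012,0.001,0,0.0],[0,0,-0.6,0.012,0.001,0,0.0],[0,0,-0.6,0.012,0.002,0,0.0]]
[ 0.53827427 -0.11386652  0.05957942]
```

Request:
play_rows([
  [0.1, -0.5, -0.3, 0.012, 0.001, 0, 0],
  [0, -0.5, -0.3, 0.012, 0.002, 0, 0],
  [0.1, -0.5, -0.4, 0.012, 0.001, 0, 0],
  [0, -0.5, -0.3, 0.011, 0.001, 0, 0],
  [0.1, -0.5, -0.4, 0.012, 0.002, 0, 0],
])

```text
clock: 34.3
tool_pos: [0.5271, -0.0139, 0.2635]
ee_rot: [180.0, 27.0, 96.4]
contact_force: [-3.8, -1.3, 5.6]
grip_width: 0.0244
grasp_force: 59.2
```

Request:
play_rows([
  [0, -0.5, -0.3, 0.012, 0.001, 0, 0],
  [0.1, -0.4, -0.4, 0.012, 0.001, 0, 0],
  [0, -0.5, -0.4, 0.012, 0.002, 0, 0],
  [0.1, -0.4, -0.4, 0.012, 0.001, 0, 0],
  [0, -0.5, -0.4, 0.012, 0.001, 0, 0],
])

```text
clock: 34.8
tool_pos: [0.5296, -0.0366, 0.2441]
ee_rot: [179.9, 23.5, 96.4]
contact_force: [-1.1, -0.6, 4.2]
grip_width: 0.0249
grasp_force: 58.7
```

Request:
play_rows([
  [0.1, -0.4, -0.4, 0.011, 0.002, 0, 0],
  [0, -0.4, -0.5, 0.012, 0.001, 0, 0],
  [0.1, -0.4, -0.4, 0.012, 0.001, 0, 0],
  [0, -0.4, -0.5, 0.012, 0.002, 0, 0],
  [0.1, -0.4, -0.4, 0.012, 0.001, 0, 0],
])

```text
clock: 35.3
tool_pos: [0.5319, -0.0568, 0.2219]
ee_rot: [-180.0, 20.1, 96.4]
contact_force: [-2.6, -2.2, 4.0]
grip_width: 0.0244
grasp_force: 58.6
```

Request:
play_rows([
  [0, -0.4, -0.5, 0.012, 0.001, 0, 0],
  [0, -0.4, -0.5, 0.012, 0.002, 0, 0],
  [0.1, -0.3, -0.5, 0.011, 0.001, 0, 0],
  [0, -0.4, -0.5, 0.012, 0.001, 0, 0],
  [0.1, -0.3, -0.5, 0.012, 0.002, 0, 0],
])

```text
clock: 35.8
tool_pos: [0.5339, -0.0747, 0.1968]
ee_rot: [-180.0, 16.7, 96.4]
contact_force: [-3.5, -5.0, 4.9]
grip_width: 0.0249
grasp_force: 58.7
```

Request:
play_rows([
  [0, -0.3, -0.5, 0.012, 0.001, 0, 0],
  [0, -0.3, -0.5, 0.012, 0.001, 0, 0],
  [0.1, -0.3, -0.5, 0.012, 0.002, 0, 0],
  [0, -0.3, -0.6, 0.012, 0.001, 0, 0],
  [0, -0.3, -0.5, 0.011, 0.001, 0, 0],
])

```text
clock: 36.3
tool_pos: [0.5354, -0.089, 0.1706]
ee_rot: [179.9, 13.3, 96.4]
contact_force: [-1.0, -1.6, 2.5]
grip_width: 0.025
grasp_force: 58.7
```

Request:
play_rows([
  [0.1, -0.2, -0.6, 0.012, 0.002, 0, 0],
  [0, -0.3, -0.5, 0.012, 0.001, 0, 0],
  [0, -0.2, -0.6, 0.012, 0.001, 0, 0],
  [0, -0.2, -0.6, 0.012, 0.002, 0, 0],
  [0.1, -0.2, -0.5, 0.012, 0.001, 0, 0],
])

```text
clock: 36.8
tool_pos: [0.5367, -0.1002, 0.1426]
ee_rot: [-180.0, 9.8, 96.4]
contact_force: [-3.9, -3.1, 3.0]
grip_width: 0.0246
grasp_force: 58.7
```

Request:
play_rows([
  [0, -0.2, -0.6, 0.012, 0.001, 0, 0],
  [0, -0.2, -0.6, 0.011, 0.002, 0, 0],
  [0, -0.1, -0.6, 0.012, 0.001, 0, 0],
  [0, -0.2, -0.6, 0.012, 0.001, 0, 0],
  [0, -0.1, -0.6, 0.012, 0.002, 0, 0],
])

```text
clock: 37.3
tool_pos: [0.5376, -0.1083, 0.1129]
ee_rot: [179.9, 6.5, 96.4]
contact_force: [-0.9, -2.9, 2.1]
grip_width: 0.025
grasp_force: 58.7
```

Request:
play_rows([
  [0.1, -0.1, -0.6, 0.012, 0.001, 0, 0],
  [0, -0.1, -0.6, 0.012, 0.001, 0, 0],
  [0, -0.1, -0.6, 0.012, 0.002, 0, 0],
  [0, -0.1, -0.6, 0.011, 0.001, 0, 0],
  [0, -0.1, -0.6, 0.012, 0.001, 0, 0],
])

```text
clock: 37.8
tool_pos: [0.5381, -0.1127, 0.0827]
ee_rot: [180.0, 3.0, 96.4]
contact_force: [-2.9, -1.3, 1.7]
grip_width: 0.0248
grasp_force: 58.7
```

Request:
play_rows([
  [0, 0, -0.5, 0.012, 0.002, 0, 0],
  [0, -0.1, -0.5, 0.012, 0.001, 0, 0],
  [0, 0, -0.4, 0.012, 0.001, 0, 0],
  [0, 0, -0.3, 0.012, 0.002, 0, 0],
  [0, 0, -0.2, 0, 0, 0, 0],
])

```text
clock: 38.3
tool_pos: [0.5381, -0.1135, 0.0639]
ee_rot: [180.0, 0.2, 96.4]
contact_force: [-1.1, 0.9, 1.6]
grip_width: 0.0248
grasp_force: 58.8
```

```bash
python3 lk.py
```

```text
38.3 [ 0.53814748 -0.1134567   0.06390316] [179.99589174   0.22086895  96.36542085] [-1.07037386  0.88763424  1.59294433] 0.02483288647807254 58.84023070335388 grasp [ 0.5381 -0.1134  0.0829]
```

Shut should come at z of about 0.0595 or a little lower. I'll go down gently until contact.

Request:
play_rows([
  [0, 0, -0.2, 0, 0, 0, 0],
  [0, 0, -0.2, 0, 0, 0, 0],
  [0, 0, -0.1, 0, 0, 0, 0],
  [0, 0, 0, 0, 0, 0, 0],
])

```text
clock: 38.7
tool_pos: [0.5382, -0.1139, 0.0593]
ee_rot: [180.0, 0.3, 96.4]
contact_force: [-0.4, 2.7, 0.6]
grip_width: 0.025
grasp_force: 58.8
```

Request:
play_rows([
  [0, 0, -0.1, 0, 0, 0, 0],
  [0, 0, -0.1, 0, 0, 0, 0],
  [0, 0, 0, 0, 0, 0, 0],
])

```text
clock: 39.0
tool_pos: [0.5383, -0.1139, 0.0591]
ee_rot: [179.9, 0.3, 96.4]
contact_force: [-4.3, 4.3, 14.4]
grip_width: 0.0247
grasp_force: 60.4
```

Request:
play_rows([
  [0, 0, -0.1, 0, 0, 0, 0],
  [0, 0, -0.1, 0, 0, 0, 0],
  [0, 0, 0, 0, 0, 0, 0],
])

```text
clock: 39.3
tool_pos: [0.5383, -0.1139, 0.0589]
ee_rot: [179.9, 0.4, 96.4]
contact_force: [-8.4, 4.3, 28.5]
grip_width: 0.0247
grasp_force: 62.1
```

It's firmly shut. Release and retreat.

Request:
play_rows([
  [0, 0, 0.2, 0, 0, 0, 0],
  [0, 0, 0, 0, 0, 0, 3],
  [0, 0, 0, 0, 0, 0, 5],
  [0, 0, 0, 0, 0, 0, 6],
  [0, 0, 0, 0, 0, 0, 6],
])

```text
clock: 39.8
tool_pos: [0.5386, -0.1145, 0.057]
ee_rot: [180.0, 0.4, 96.4]
contact_force: [-0.5, -0.3, 0.4]
grip_width: 0.0598
grasp_force: 0.0
```

Request:
play_rows([
  [0, 0, 0.5, 0, 0, 0, 6],
  [0, 0, 1.5, 0, 0, 0, 6],
  [0, 0, 2, 0, 0, 0, 6],
  [0, 0, 2.5, 0, 0, 0, 6],
  [0, 0, 2.5, 0, 0, 0, 6],
])

```text
clock: 40.3
tool_pos: [0.538, -0.1141, 0.148]
ee_rot: [-180.0, 0.3, 96.4]
contact_force: [1.1, -0.8, 0.1]
grip_width: 0.0599
grasp_force: 0.0
```

Request:
play_rows([
  [-0.5, -0.5, 2.5, 0, 0, 0, 6],
  [-1, -1, 2, 0, 0, 0, 6],
  [-0.5, -0.5, 1, 0, 0, 0, 6],
  [0, 0, 0, 0, 0, 0, 6],
  [0, 0, 0, 0, 0, 0, 6],
])

```text
clock: 40.8
tool_pos: [0.518, -0.1339, 0.2018]
ee_rot: [-180.0, 0.3, 96.4]
contact_force: [0.1, 0.1, -0.7]
grip_width: 0.0598
grasp_force: 0.0
```

```bash
python3 lk.py side s8 200 400 90 290
python3 - <<'E'
from h import *
P=cloud("side",np.load("s8.npy")).reshape(-1,3);v=P-C
m=(abs(v@ex)<.11)&(abs(v@ey)<.08)&(abs(P[:,2]-.077)<.02)
a=v[m]@ex;print("frame z",np.median(P[m][:,2]),"slope",np.polyfit(a,P[m][:,2],1))
for c in("top","side"):
    vision.read_camera(c)
    for t in ("puck1","lid_tab","scraper","candle","bottle","remote"):print(c,t,[(W(c,r["at"]).round(3).tolist(),*(((W(c,r["at"])-C)@e).round(3) for e in(ex,ey))) if t=="puck1" else W(c,r["at"]).round(3).tolist() for r in spotter.landmark_of(t,c)[:5]])
E
```

```text
40.8 [ 0.51795245 -0.13390942  0.20175102] [-179.99403658    0.2999592    96.37711956] [ 0.0880568   0.07584011 -0.71845911] 0.05978222432451215 0.0 grasp [ 0.5179 -0.1338  0.2208]
frame z 0.07645875690240511 slope [0.00021136 0.07638335]
top puck1 []
top lid_tab [[0.535, -0.11, 0.078]]
top scraper [[0.45, -0.623, -0.0], [0.451, -0.321, 0.01], [0.516, -0.49, 0.005]]
top candle [[0.429, 0.356, -0.003]]
top bottle [[0.703, -0.311, 0.003], [0.449, -0.321, 0.01]]
top remote [[0.663, 0.362, 0.001]]
side puck1 [([0.669, 0.363, 0.002], np.float64(0.317), np.float64(-0.185))]
side lid_tab [[0.538, -0.116, 0.074]]
side scraper [[0.512, -0.491, -0.004], [0.454, -0.324, 0.005], [0.444, -0.624, -0.001]]
side candle [[0.426, 0.357, 0.001]]
side bottle [[0.704, -0.311, 0.003]]
side remote []
```

View pics/s8.png

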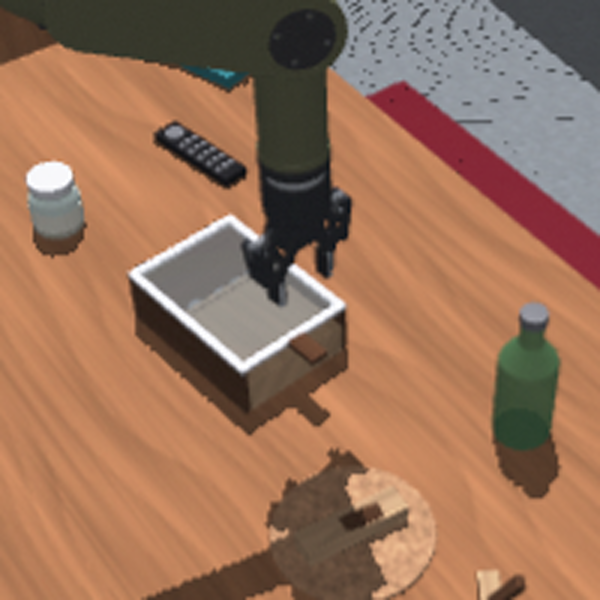

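The picture shows the cover flat and shut (slope about 0), the board empty, the scraper upright on the trivet at (350,520), and the bystanders where they were. The arm is clear, so I'll hand in.

```bash
python3 -c "
from cell import order
print(order.close_job())"
```

```text
the job is handed in; nothing more can be done
None
```

The job is handed in (no verdict was returned): the cover is shut and was lowered gently, the pucks are off the board and in the gutter, some standing on edge, the scraper stands let go in the middle of the trivet, and the candle, bottle and remote were not moved.

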